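Pry open the instrument's cover, sort out its spent packs and modules, close it up

TASK

Lever the red instrument's hinged cover open with the blade of the yellow pry tool (not with the fingers), then empty the bay: put every orange battery pack in the yellow bin and every green module in the blue bin, setting them down in the bins rather than letting them fall from a height. When the bay is empty shut the cover fully, and leave the pry tool lying on the black tool mat without disturbing the spray can, the carton or the screwdriver.

Things in the scene. Friction and masses are not known exactly. Their poses are not given: they have to be found in the camera images.
- device: Red instrument lying on its face, fixed to the bench: open-topped bay box 120 (x) x 312 (y) x 50 mm high without cover, walls 5 mm, inner floor 8 mm above the bench. Origin: centre of its underside, on the bench. Its -x side (the front) faces the robot, +x side carries the hinge; z up. The packs and modules lie in a row along y, each with its long side along x, about 26 mm clear of each other and of the end walls.
- cover (a joint): Grey cover plate, 120 x 312 x 6 mm, lying on the bay's rim, its edges flush with the walls, hinged along the bay's rear (+x) top edge. 0 = shut, grows as the front edge rises, stop at 1.8 rad (leaning back). Stiff hinge: stays at any angle, takes about 0.17 N m to lift (about 1.5 N at the front edge).
- cover_edge (a point): Middle of the cover's front (free) edge, half-way through its thickness; moves with the cover. A yellow bar 12 x 36 mm on the cover's top marks this place. The body of the cover lies along this point's +x for 120 mm.
- cover_hinge (a point): Point on the hinge axis, middle of the cover's rear lower edge: 50 mm above the bench, at device x = +60 mm. Axis along the device's y.
- notch (a point): Centre of the mouth of the pry notch in the outer front face of the device, straight under the yellow mark: a slot 44 mm wide (y) and 8 mm high, through the 5 mm front wall, bounded above by the cover's underside (50 mm above the bench) and below by the wall (42 mm). Point 46 mm above the bench. The notch opens towards the device's -x. Behind the wall there is 18 mm or more free before the items, whose tops are 28 mm or less above the bench.
- mat: Black flat tool mat, 90 (x) x 220 (y) x 4 mm, fixed to the bench in front of the device. Origin: centre of its underside.
- pry_grip (a point): Pry tool, grip point at the centre of its yellow handle (handle 90 mm long, 18 wide, 20 high, from 50 mm behind to 40 mm ahead of this point). Its x axis points along the tool to the blade's tip, z up when it lies on the mat. 60 g, balanced close to here.
- pry_tip (a point): End of the pry tool's steel blade, 85 mm ahead of pry_grip on its x axis; the blade is 14 mm wide and 2.5 mm thick (flat side up), sticks 45 mm out of the handle at half of the handle's height.
- yellow_bin: Open yellow bin for battery packs, fixed, 140 (x) x 150 (y) x 50 mm high, walls 4 mm, inner floor about 4 mm up. Origin: centre of its underside.
- blue_bin: Open blue bin for modules, fixed, same size as the yellow bin. Origin: centre of its underside.
- pack0_center (a point): Centre of an orange and black battery pack, a block 44 (x) x 20 (y) x 18 mm high, 40 g. May be absent.
- pack1_center (a point): Centre of an orange and black battery pack, a block 44 (x) x 20 (y) x 18 mm high, 40 g. May be absent.
- pack2_center (a point): Centre of an orange and black battery pack, a block 44 (x) x 20 (y) x 18 mm high, 40 g. May be absent.
- module0_center (a point): Centre of a green finned module, a block 40 (x) x 20 (y) x 18 mm high (fins 2 mm more), 30 g. May be absent.
- module1_center (a point): Centre of a green finned module, a block 40 (x) x 20 (y) x 18 mm high (fins 2 mm more), 30 g. May be absent.
- module2_center (a point): Centre of a green finned module, a block 40 (x) x 20 (y) x 18 mm high (fins 2 mm more), 30 g. May be absent.
- spray: Bystander: white spray can, 52 mm diameter, 160 mm tall. Origin: centre of its underside.
- carton: Bystander: white carton 100 x 150 x 50 mm. Origin: centre of its underside.
- driver: Bystander: screwdriver with a red handle, about 200 mm long, lying on the bench between the robot and the right-hand bin.
Mind the look-alikes: they are no part of the job. Of the things that look like the blue_bin, take the one that is farthest to the robot's left at the start.

How it is judged:
On the way, in this order (a step that is already met when the one before it is completed fails the run):
1. the cover is raised past 0.35 rad (20 degrees) by the pry tool, without the fingers on the cover (value of joint cover above 0.35 rad and contact force between pry and cover above 0.3 N and contact force between the fingers and cover below 0.5 N), for 0.1 s.
2. every pack is in the yellow bin and every module in the blue bin (x of pack0_center in the frame of yellow_bin between -0.066 and 0.066 m and y of pack0_center in the frame of yellow_bin between -0.071 and 0.071 m and z of each of pack0_center, pack1_center, pack2_center in the frame of yellow_bin below 0.045 m and x of pack1_center in the frame of yellow_bin between -0.066 and 0.066 m and y of pack1_center in the frame of yellow_bin between -0.071 and 0.071 m and x of pack2_center in the frame of yellow_bin between -0.066 and 0.066 m and y of pack2_center in the frame of yellow_bin between -0.071 and 0.071 m and x of module0_center in the frame of blue_bin between -0.066 and 0.066 m and y of module0_center in the frame of blue_bin between -0.071 and 0.071 m and z of each of module0_center, module1_center, module2_center in the frame of blue_bin below 0.045 m and x of module1_center in the frame of blue_bin between -0.066 and 0.066 m and y of module1_center in the frame of blue_bin between -0.071 and 0.071 m and x of module2_center in the frame of blue_bin between -0.066 and 0.066 m and y of module2_center in the frame of blue_bin between -0.071 and 0.071 m), for 0.2 s.
3. the cover is shut again (value of joint cover below 0.06 rad), for 0.2 s.
At the end, for the whole second after the job is handed in: Every pack present rests in the yellow bin and every module in the blue bin, the cover is shut (within 0.06 rad), and the pry tool lies at rest on the mat, the centre of its handle within the mat's outline (all of step 2 and value of joint cover below 0.06 rad and x of pry_grip in the frame of mat between -0.045 and 0.045 m and y of pry_grip in the frame of mat between -0.11 and 0.11 m and height (world z) of pry_grip below 0.022 m and linear speed of each of pry, pack0, pack1, pack2, module0, module1, module2 below 0.02 m/s); the robot touches nothing.
It fails at once if a pack or module is dropped: falls free faster than 1.2 m/s (from about 70 mm) ((linear speed of pack0 above 1.2 m/s and contact force between the fingers and pack0 below 0.1 N) or (linear speed of pack1 above 1.2 m/s and contact force between the fingers and pack1 below 0.1 N) or (linear speed of pack2 above 1.2 m/s and contact force between the fingers and pack2 below 0.1 N) or (linear speed of module0 above 1.2 m/s and contact force between the fingers and module0 below 0.1 N) or (linear speed of module1 above 1.2 m/s and contact force between the fingers and module1 below 0.1 N) or (linear speed of module2 above 1.2 m/s and contact force between the fingers and module2 below 0.1 N)).
It fails at once if the spray can, carton or screwdriver is shifted by more than 25 mm, or the can is tipped (distance of any of spray, carton, driver from where it was at the start of the episode above 0.025 m or angle between spray's own z axis and vertical above 0.3 rad).
Of pack0, pack1, pack2, module0, module1, module2 only 4 to 6 are there at a start; the rules pass over those that are not, and their reading is None.
At some moment in a run one of pry may be knocked a few centimetres aside while the robot is not near it.
It also fails if it takes over 208 s, if anything falls off the work surface, if the arm or the gripper's body presses on something with over 40 N, if the wrist force passes 120 N, or if a joint passes its speed limit or range.

ROBOT

A 7-joint arm with a two-finger parallel gripper is mounted at the origin on the work surface. World frame = base frame: x ahead of the robot, y to its left, z up, the work surface at z = 0. Lengths are in m, angles in rad, forces in N, time in s.
With the tool pointing down it reaches from about 0.4 to 0.925 m from the base axis. Payload 4.1 kg.
Tool frame: the origin (TCP) lies midway between the tips of the shut fingers; the grasp point (between the pads) lies 19 mm behind it; z points along the fingers, y is the direction in which the jaws open and shut (so a half turn about z gives the same grasp; the last joint's range is limited). The gripper opens to 85 mm and grips with 20 to 120 N. Pads are 22 mm wide; open, the fingers measure 114 mm over their backs; the gripper's body (76 mm by 85 mm) begins 54 mm behind the grasp point. The pads swing forward as they close: fully open they stand 13 mm farther back than shut.
Start: joints at [1.161, 0.398, 0.045, 1.537, -0.019, 1.207, -0.051], TCP at [0.199, -0.619, 0.231] pointing down, gripper open.
Joint ranges: [-2.82, 2.82], [-0.49, 2.23], [-1.37, 1.46], [0, 2.46], [-1.36, 4.5], [0.23, 2], [-2.94, 2.94]. Speed limits (rad/s): [2.57, 2.57, 3.14, 3.14, 3.14, 3.14, 3.14].

INTERFACE

Orientations are given as a 3x3 rotation matrix whose columns are the frame's x, y, z axes.
In Python, from rig import arm gives the robot as it stands.
- The arm moves only by the tool play_rows, never from a script. Its argument "plan" is a list of rows, each an object of numbers: "jaw": the closure in counts, from 0 (fully open) to 255 (shut); "dx", "dy", "dz": the shift along the world's x, y, z in m; "wx", "wy", "wz": the turn, a rotation vector about the world's x, y, z in rad. In form: [{"jaw": .., "dx": .., "dy": .., "dz": .., "wx": .., "wy": .., "wz": ..}, ...]. A call has exactly 5 rows; each row is the pose to reach, as a shift and turn from the pose commanded when the call began; what a row does not reach only later rows make up. A row lasts 1/12 s, in which the tool goes at most 41.7 mm and 7.16 degrees, less where a joint would pass 70% of its speed; a pose out of reach is approached as far as the arm can. A call with a gripper value outside its range is refused whole. The fingers move at their own pace and stop on an object; the grip force is fixed at half the most. Time passes only in rows, so rows that repeat a pose let the fingers close, or fill a call up. It gives the time, the measured TCP pose, the force and the opening at its end, in the units of the state.
- arm.read_state(): the state, without advancing time (a new reading comes with each control period).
- arm.read_camera(name): name is "scene" or "top"; returns (picture, depth): 420x560x3 uint8, red, green, blue; 420x560 float32, m along the optical axis (not along the pixel's ray), 0 where there is no reading.
- arm.camera_params(name): a dict with "fx", "fy", "cx", "cy" (pixels), "R" (3x3) and "t" (3): a world point X has camera coordinates R X + t. Camera axes: x right, y down, z forward; pixel columns grow to the right and rows downward; lengths in m; the calibration is good to about 2 mm. A picture is of the moment at which its call begins. camera_params takes no time and is no camera call.
- arm.job_done(): hands the job in, once; it reports no verdict.
The state is a dict: "t": time; "joints": joint angles; "qd": joint speeds; "tau": joint torques, N m; "position": TCP position; "tool_rot": TCP orientation; "contact_force": force on the tool from outside, world axes, zero at the start; "ft_torque": the same for the moment, N m; "width": finger opening in m.
Only numpy, scipy, OpenCV 4.12 (cv2) and the standard library are available. Lean on these libraries where they do the work, as an engineer would, in place of code of your own. Each camera call takes 0.05 s, during which the arm holds its last target. There are 200 camera calls.

## Working session

There is one attempt and no reset: what is moved stays moved. The work goes in short steps, Python scripts to look and compute and a tool call to move; the robot and the scene stay as the last step left them, time stands still between calls to the robot, and variables do not carry over. Pictures are saved under pics/ and viewed, about 12 in all and at most 16, crops included, and the job is handed in when it is done.

Besides the shell and the picture viewer there is one more tool, called after "Call:" as a command line: name --argument value ..., lists and objects as JSON in quotes. play_rows: Moves the arm, as the interface text tells. Its arguments: {"type":"object","properties":{"plan":{"type":"array"}},"required":["plan"]}

```bash
ls; mkdir -p pics; cat > h.py <<'E'
import numpy as np, cv2
from rig import arm
np.set_printoptions(precision=4,suppress=True)
def grab(n):
    im,d=arm.read_camera(n); return im,d,arm.camera_params(n)
def save(im,f,crop=None,s=1):
    if crop: x0,y0,x1,y1=crop; im=im[y0:y1,x0:x1]
    im=cv2.resize(im,None,fx=s,fy=s,interpolation=cv2.INTER_CUBIC)
    cv2.imwrite('pics/'+f,cv2.cvtColor(im,cv2.COLOR_RGB2BGR))
def onplane(p,u,v,z):
    d=np.array([(u-p['cx'])/p['fx'],(v-p['cy'])/p['fy'],1.]); R=np.array(p['R']); C=-R.T@np.array(p['t']); w=R.T@d
    return C+w*(z-C[2])/w[2]
def cloud(d,p):
    v,u=np.mgrid[:d.shape[0],:d.shape[1]]
    c=np.stack([(u-p['cx'])/p['fx']*d,(v-p['cy'])/p['fy']*d,d],-1)
    X=(c-np.array(p['t']))@np.array(p['R']); X[d==0]=np.nan; return X
E
python3 - <<'E'
from h import *
for n in('scene','top'):
    im,d,p=grab(n); save(im,n+'0.png'); np.savez('pics/'+n+'0.npz',im=im,d=d); print(n,p)
s=arm.read_state(); print(s)
E
```

```text
pics
scene {'fx': 456.637794169685, 'fy': 456.637794169685, 'cx': 283.10466269531616, 'cy': 207.28999226058477, 'R': array([[ 0.6737,  0.7387, -0.0206],
       [ 0.4135, -0.3999, -0.818 ],
       [-0.6125,  0.5425, -0.5749]]), 't': array([-0.3113, -0.1406,  1.6648])}
top {'fx': 527.3309302953022, 'fy': 527.3309302953022, 'cx': 280.1087443576142, 'cy': 200.7688601534772, 'R': array([[-0.0529, -0.9986,  0.0038],
       [-0.9728,  0.0507, -0.2262],
       [ 0.2257, -0.0156, -0.9741]]), 't': array([0.0045, 0.476 , 1.1672])}
{'t': 0.1, 'joints': array([ 1.161 ,  0.3991,  0.045 ,  1.5377, -0.0187,  1.2069, -0.0507]), 'qd': array([ 0.0001, -0.002 ,  0.0003, -0.0019,  0.0017, -0.0001,  0.0003]), 'tau': array([  0.0034, -47.626 ,   1.37  , -25.495 ,   0.012 ,   0.005 ,
        -0.    ]), 'position': array([ 0.1986, -0.6183,  0.2304]), 'tool_rot': array([[ 0.9521,  0.3059, -0.0006],
       [ 0.3059, -0.9521,  0.0016],
       [-0.0001, -0.0018, -1.    ]]), 'contact_force': array([ 0.3786, -0.732 , -0.3096]), 'ft_torque': array([ 0.0365, -0.0466, -0.01  ]), 'width': 0.08545985363949127}
```

View pics/scene0.png

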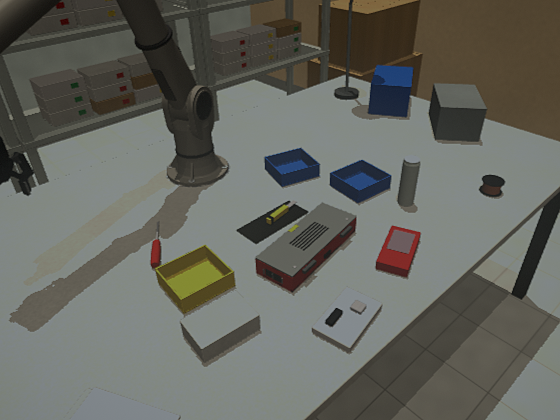

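View pics/top0.png

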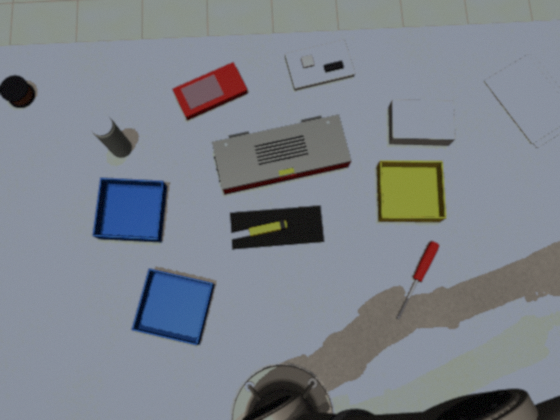

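The top view shows two blue bins, at (131,210) and (174,306). The task calls for the one farthest left (+y), so I'll measure both. The red instrument with the grey cover is at (282,155), the mat at (277,227), the pry tool at (262,229) with its blade pointing image-left, and the yellow bin at (411,191).

```bash
python3 - <<'E'
from h import *
z=np.load('pics/top0.npz'); im,d=z['im'],z['d']; p=arm.camera_params('top')
hsv=cv2.cvtColor(im,cv2.COLOR_RGB2HSV); X=cloud(d,p)
def rep(name,m,zp,box,k=1):
    M=np.zeros(m.shape,np.uint8); x0,y0,x1,y1=box; M[y0:y1,x0:x1]=m[y0:y1,x0:x1]
    n,l,st,c=cv2.connectedComponentsWithStats(M)
    i=1+np.argmax(st[1:,4]); pts=np.argwhere(l==i)[:,::-1].astype(float)
    W=np.array([onplane(p,u,v,zp)[:2] for u,v in pts]).astype(np.float32)
    (cx,cy),(w,h),a=cv2.minAreaRect(W); bx=cv2.boxPoints(((cx,cy),(w,h),a))
    zz=np.nanmedian(X[l==i][:,2])
    print(name,len(pts),'c',np.array([cx,cy]),'size',np.array([w,h]),'ang',a,'z',zz,'px',c[i]); print(bx.ravel())
H,S,V=hsv[...,0],hsv[...,1],hsv[...,2]
blue=(H>100)&(H<130)&(S>120); yel=(H>20)&(H<35)&(S>130)
rep('blueA',blue,.05,(80,165,172,250)); rep('blueB',blue,.05,(120,260,225,350))
rep('ybin',yel,.05,(365,150,460,230)); 
rep('mat',V<50,.004,(220,200,330,255))
rep('pry',yel,.02,(235,215,300,245)); rep('mark',yel,.057,(270,163,300,180))
grey=(S<60)&(X[...,2]>.045)&(X[...,2]<.07)
rep('cover',grey,.056,(200,105,365,195))
bl=(X[...,2]>.007)&(X[...,2]<.02); rep('blade',(V>90)&(S<90),.011,(232,226,252,242))
tall=(X[...,2]>.1); rep('spray',tall,.16,(80,100,150,170))
rep('carton',(X[...,2]>.035),.05,(375,90,465,150))
rep('driver',(S>120)&((H<8)|(H>172)),.01,(390,230,450,290))
print('hts',X[228,265],X[155,282],X[172,286])
save(im,'c1.png',(225,195,335,255),6)
E
```

```text
blueA 4037 c [0.4754 0.3283] size [0.1564 0.1421] ang 84.04363250732422 z 0.004934409699091997 px [129.5531 209.4459]
[0.3966 0.2579 0.5379 0.2432 0.5541 0.3988 0.4128 0.4135]
blueB 4298 c [0.2494 0.2301] size [0.1515 0.1374] ang 74.264404296875 z 0.0043455967157327345 px [172.798  306.5984]
[0.1627 0.1758 0.295  0.1385 0.336  0.2843 0.2038 0.3216]
ybin 3831 c [ 0.4857 -0.3259] size [0.1527 0.1426] ang 86.43579864501953 z 0.004578384302775917 px [410.3955 191.0856]
[ 0.4098 -0.3977  0.5521 -0.4065  0.5616 -0.2542  0.4193 -0.2453]
mat 2646 c [ 0.4241 -0.009 ] size [0.085  0.2139] ang 1.5905128717422485 z 0.0034833887326496046 px [279.4618 226.5219]
[ 0.3786  0.0967  0.3845 -0.1171  0.4695 -0.1147  0.4636  0.0991]
pry 312 c [0.4189 0.0181] size [0.0249 0.0734] ang 8.514463424682617 z 0.021896336048980662 px [264.8013 228.3558]
[ 0.4012  0.0526  0.4121 -0.02    0.4367 -0.0163  0.4258  0.0562]
mark 49 c [ 0.5451 -0.0379] size [0.0087 0.0302] ang 10.021697044372559 z 0.05589845945488562 px [285.9184 171.3265]
[ 0.5382 -0.0238  0.5434 -0.0535  0.552  -0.052   0.5467 -0.0223]
cover 6378 c [
[... 271 characters left out ...]
0.275  233.8667]
[0.399  0.0972 0.4063 0.0547 0.4219 0.0573 0.4147 0.0998]
spray 653 c [0.6308 0.3527] size [0.0776 0.0503] ang 36.42738723754883 z 0.15655616935363217 px [105.4058 129.1945]
[0.5847 0.3499 0.6145 0.3095 0.677  0.3556 0.6471 0.396 ]
carton 2538 c [ 0.6594 -0.3747] size [0.1528 0.1059] ang 86.04965209960938 z 0.049078504921428553 px [422.6245 119.6887]
[ 0.6013 -0.4472  0.707  -0.4545  0.7175 -0.3021  0.6118 -0.2948]
driver 403 c [ 0.3241 -0.3544] size [0.0226 0.0994] ang 57.69954299926758 z 0.022683482770880888 px [425.8164 260.4342]
[ 0.2761 -0.3374  0.36   -0.3905  0.3721 -0.3713  0.2881 -0.3182]
hts [0.4192 0.018  0.0223] [ 0.5858 -0.0308  0.0558] [ 0.5432 -0.0379  0.0573]
```

View pics/c1.png

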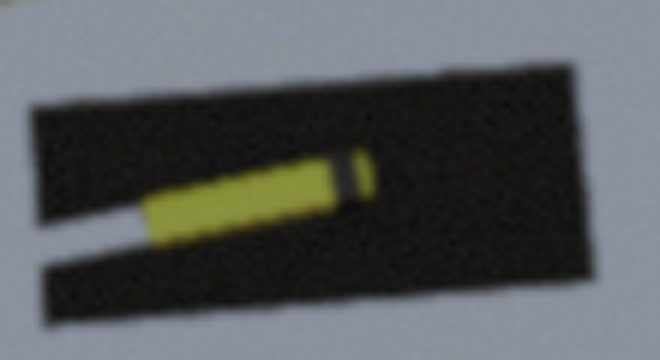

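Blue bin A is at y=+0.33 and B at y=+0.23, so A, at px (131,210), is the one meant. The pry grip is near (0.419, 0.015) with its axis at about 98°, and the device yaw is about +10°. I'll move above the pry tool now.

Call:
play_rows --plan '[{"jaw":0,"dx":0.025,"dy":0.027,"dz":0,"wx":0,"wy":0,"wz":0.07},{"jaw":0,"dx":0.05,"dy":0.054,"dz":0,"wx":0,"wy":0,"wz":0.14},{"jaw":0,"dx":0.075,"dy":0.081,"dz":0,"wx":0,"wy":0,"wz":0.21},{"jaw":0,"dx":0.1,"dy":0.108,"dz":0,"wx":0,"wy":0,"wz":0.28},{"jaw":0,"dx":0.125,"dy":0.135,"dz":0,"wx":0,"wy":0,"wz":0.35}]'

```text
t: 0.52
position: [0.3245, -0.4822, 0.2309]
tool_rot: [[0.787, 0.616, -0.0], [0.616, -0.787, 0.001], [-0.0, -0.001, -1.0]]
contact_force: [-0.0, -0.9, 0.3]
width: 0.0856
```

Call:
play_rows --plan '[{"jaw":0,"dx":0.025,"dy":0.027,"dz":0,"wx":0,"wy":0,"wz":0.07},{"jaw":0,"dx":0.05,"dy":0.054,"dz":0,"wx":0,"wy":0,"wz":0.14},{"jaw":0,"dx":0.075,"dy":0.081,"dz":0,"wx":0,"wy":0,"wz":0.21},{"jaw":0,"dx":0.1,"dy":0.108,"dz":0,"wx":0,"wy":0,"wz":0.28},{"jaw":0,"dx":0.125,"dy":0.135,"dz":0,"wx":0,"wy":0,"wz":0.35}]'

```text
t: 0.93
position: [0.4494, -0.3473, 0.231]
tool_rot: [[0.528, 0.849, -0.001], [0.849, -0.528, 0.0], [-0.0, -0.001, -1.0]]
contact_force: [0.5, 0.7, 0.0]
width: 0.0855
```

Call:
play_rows --plan '[{"jaw":0,"dx":-0.003,"dy":0.036,"dz":0,"wx":0,"wy":0,"wz":0.07},{"jaw":0,"dx":-0.006,"dy":0.072,"dz":0,"wx":0,"wy":0,"wz":0.14},{"jaw":0,"dx":-0.009,"dy":0.108,"dz":0,"wx":0,"wy":0,"wz":0.21},{"jaw":0,"dx":-0.012,"dy":0.144,"dz":0,"wx":0,"wy":0,"wz":0.28},{"jaw":0,"dx":-0.015,"dy":0.18,"dz":0,"wx":0,"wy":0,"wz":0.35}]'

```text
t: 1.35
position: [0.4331, -0.1671, 0.231]
tool_rot: [[0.205, 0.979, -0.001], [0.979, -0.205, 0.0], [-0.0, -0.001, -1.0]]
contact_force: [0.5, 0.5, 0.2]
width: 0.0856
```

Call:
play_rows --plan '[{"jaw":0,"dx":-0.003,"dy":0.036,"dz":0,"wx":0,"wy":0,"wz":0.07},{"jaw":0,"dx":-0.006,"dy":0.072,"dz":0,"wx":0,"wy":0,"wz":0.14},{"jaw":0,"dx":-0.009,"dy":0.108,"dz":-0.03,"wx":0,"wy":0,"wz":0.21},{"jaw":0,"dx":-0.012,"dy":0.144,"dz":-0.06,"wx":0,"wy":0,"wz":0.28},{"jaw":0,"dx":-0.015,"dy":0.183,"dz":-0.08,"wx":0,"wy":0,"wz":0.355}]'

```text
t: 1.77
position: [0.4185, 0.0038, 0.1562]
tool_rot: [[-0.147, 0.989, -0.0], [0.989, 0.147, -0.001], [-0.001, -0.0, -1.0]]
contact_force: [0.1, 0.2, -0.1]
width: 0.085
```

```bash
python3 - <<'E'
from h import *
im,d,p=grab('scene'); save(im,'s1.png',(220,160,380,300),5)
hsv=cv2.cvtColor(im,cv2.COLOR_RGB2HSV); M=((hsv[...,0]>20)&(hsv[...,0]<35)&(hsv[...,1]>120)).astype(np.uint8)
M[235:]=0; M[:, :230]=0; M[:,320:]=0
z=np.load('pics/scene0.npz')['im']; 
for a in (z,im):
    hsv=cv2.cvtColor(a,cv2.COLOR_RGB2HSV); M=((hsv[...,0]>20)&(hsv[...,0]<35)&(hsv[...,1]>120)).astype(np.uint8); M[235:]=0; M[:, :230]=0; M[:,320:]=0
    n,l,st,c=cv2.connectedComponentsWithStats(M); print(st[1:],c[1:]); 
    for q in c[1:]: print(onplane(p,*q,.02))
print(arm.read_state()['position'])
E
```

```text
[[293  27   1   4   4]
 [298  27   1   1   1]
 [268  33   5   5  21]
 [269  44   4   5  15]
 [269  55   4   4  14]
 [270 204  18  17 141]
 [266 217   5   7  23]
 [288 225  11   7  33]] [[293.      28.5   ]
 [298.      27.    ]
 [269.9524  34.8095]
 [270.4     45.6667]
 [270.6429  56.7143]
 [279.3972 211.922 ]
 [268.3478 220.1304]
 [293.     228.    ]]
[-1.1419  1.5572  0.02  ]
[-1.1462  1.6098  0.02  ]
[-1.1349  1.3372  0.02  ]
[-0.9393  1.1707  0.02  ]
[-0.7668  1.0224  0.02  ]
[0.4289 0.0155 0.02  ]
[ 0.4373 -0.0365  0.02  ]
[ 0.5163 -0.0098  0.02  ]
[[293  27   1   1   1]
 [293  29   1   1   1]
 [270 204  18  17 145]
 [266 217   5   7  25]
 [288 225  11   7  35]] [[293.      27.    ]
 [293.      29.    ]
 [279.4345 211.9172]
 [268.24   220.2   ]
 [292.9143 227.9429]]
[-1.1722  1.5858  0.02  ]
[-1.132   1.5478  0.02  ]
[0.429  0.0156 0.02  ]
[ 0.4373 -0.0369  0.02  ]
[ 0.5159 -0.0098  0.02  ]
[0.4151 0.0118 0.1533]
```

View pics/s1.png

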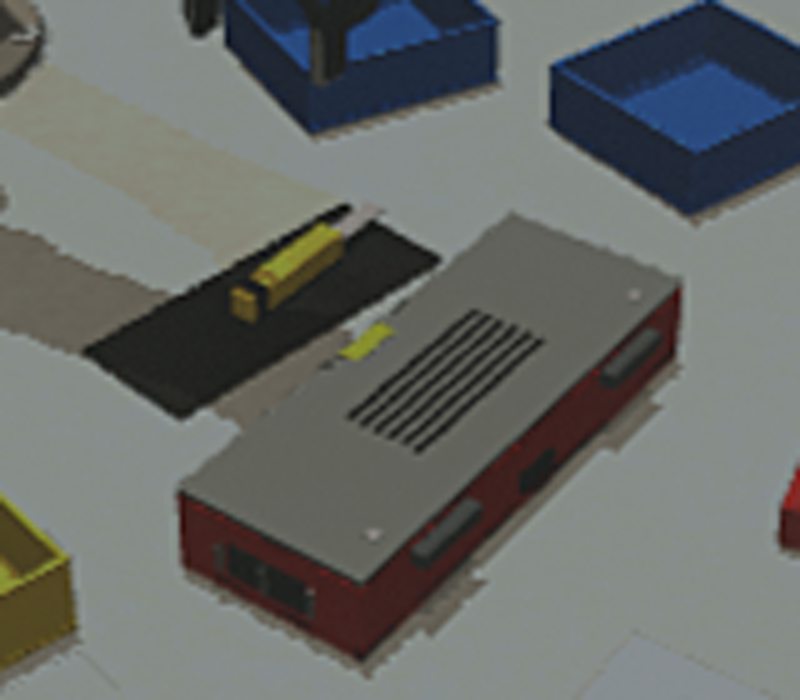

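The pry tool hasn't moved. It lies with its handle near crop (290,270) and its blade toward the upper right. Now descending to grip it.

Call:
play_rows --plan '[{"jaw":0,"dx":0,"dy":0,"dz":-0.025,"wx":0,"wy":0,"wz":0},{"jaw":0,"dx":0,"dy":0,"dz":-0.055,"wx":0,"wy":0,"wz":0},{"jaw":0,"dx":0,"dy":0,"dz":-0.09,"wx":0,"wy":0,"wz":0},{"jaw":0,"dx":0,"dy":0,"dz":-0.12,"wx":0,"wy":0,"wz":0},{"jaw":0,"dx":0,"dy":0,"dz":-0.141,"wx":0,"wy":0,"wz":0}]'

```text
t: 2.23
position: [0.4179, 0.0029, 0.0142]
tool_rot: [[-0.144, 0.99, -0.003], [0.99, 0.144, 0.0], [0.001, -0.003, -1.0]]
contact_force: [0.2, -0.1, -0.2]
width: 0.0855
```

Call:
play_rows --plan '[{"jaw":0,"dx":0,"dy":0,"dz":0,"wx":0,"wy":0,"wz":0},{"jaw":255,"dx":0,"dy":0,"dz":0,"wx":0,"wy":0,"wz":0},{"jaw":255,"dx":0,"dy":0,"dz":0,"wx":0,"wy":0,"wz":0},{"jaw":255,"dx":0,"dy":0,"dz":0,"wx":0,"wy":0,"wz":0},{"jaw":255,"dx":0,"dy":0,"dz":0,"wx":0,"wy":0,"wz":0}]'

```text
t: 2.65
position: [0.421, 0.003, 0.018]
tool_rot: [[-0.144, 0.99, 0.003], [0.99, 0.144, -0.0], [-0.001, 0.003, -1.0]]
contact_force: [-0.6, -0.3, 0.3]
width: 0.0386
```

Call:
play_rows --plan '[{"jaw":255,"dx":0,"dy":0,"dz":0,"wx":0,"wy":0,"wz":0},{"jaw":255,"dx":0,"dy":0,"dz":0,"wx":0,"wy":0,"wz":0},{"jaw":255,"dx":0,"dy":0,"dz":0,"wx":0,"wy":0,"wz":0},{"jaw":255,"dx":0,"dy":0,"dz":0,"wx":0,"wy":0,"wz":0},{"jaw":255,"dx":0,"dy":0,"dz":0,"wx":0,"wy":0,"wz":0}]'

```text
t: 3.07
position: [0.4208, 0.003, 0.0178]
tool_rot: [[-0.144, 0.99, 0.002], [0.99, 0.144, -0.001], [-0.001, 0.002, -1.0]]
contact_force: [-2.3, -0.3, 8.4]
width: 0.0157
```

Row limits cut the last move short: the TCP is 9 mm too high and 12 mm short in y. I'll open, correct and regrip.

Call:
play_rows --plan '[{"jaw":0,"dx":0,"dy":0,"dz":0,"wx":0,"wy":0,"wz":0},{"jaw":0,"dx":0,"dy":0,"dz":0,"wx":0,"wy":0,"wz":0},{"jaw":0,"dx":0,"dy":0,"dz":0,"wx":0,"wy":0,"wz":0},{"jaw":0,"dx":0,"dy":0,"dz":0,"wx":0,"wy":0,"wz":0},{"jaw":0,"dx":0,"dy":0.0,"dz":0,"wx":0,"wy":0,"wz":0}]'

```text
t: 3.48
position: [0.4195, 0.0031, 0.0165]
tool_rot: [[-0.145, 0.989, -0.0], [0.989, 0.145, 0.0], [0.0, -0.0, -1.0]]
contact_force: [-0.3, 0.1, -0.5]
width: 0.0757
```

Call:
play_rows --plan '[{"jaw":0,"dx":-0.001,"dy":0.006,"dz":-0.005,"wx":0,"wy":0,"wz":0},{"jaw":0,"dx":-0.002,"dy":0.012,"dz":-0.01,"wx":0,"wy":0,"wz":0},{"jaw":0,"dx":-0.002,"dy":0.012,"dz":-0.01,"wx":0,"wy":0,"wz":0},{"jaw":0,"dx":-0.002,"dy":0.012,"dz":-0.01,"wx":0,"wy":0,"wz":0},{"jaw":0,"dx":-0.002,"dy":0.012,"dz":-0.01,"wx":0,"wy":0,"wz":0}]'

```text
t: 3.9
position: [0.4175, 0.0154, 0.0064]
tool_rot: [[-0.145, 0.989, -0.0], [0.989, 0.145, 0.0], [0.0, -0.0, -1.0]]
contact_force: [0.8, -1.0, -1.0]
width: 0.0857
```

```bash
python3 - <<'E'
from h import *
im,d,p=grab('scene'); save(im,'s2.png',(220,160,380,260),5)
s=arm.read_state(); print(s['position'],s['width'],s['contact_force'])
E
```

```text
[0.4176 0.0152 0.0065] 0.08528306505694089 [-0.7504  0.3551  1.4854]
```

View pics/s2.png

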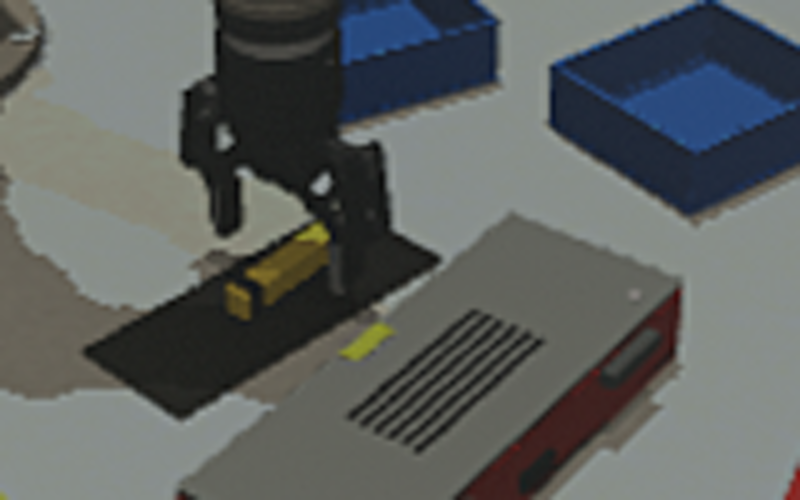

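The jaws straddle the handle's middle (crop 285,262). Closing.

Call:
play_rows --plan '[{"jaw":255,"dx":0,"dy":0,"dz":0.001,"wx":0,"wy":0,"wz":0},{"jaw":255,"dx":0,"dy":0,"dz":0.001,"wx":0,"wy":0,"wz":0},{"jaw":255,"dx":0,"dy":0,"dz":0.001,"wx":0,"wy":0,"wz":0},{"jaw":255,"dx":0,"dy":0,"dz":0.001,"wx":0,"wy":0,"wz":0},{"jaw":255,"dx":0,"dy":0,"dz":0.001,"wx":0,"wy":0,"wz":0}]'

```text
t: 4.37
position: [0.4177, 0.0151, 0.0076]
tool_rot: [[-0.144, 0.99, 0.0], [0.99, 0.144, -0.0], [-0.0, 0.0, -1.0]]
contact_force: [0.2, 0.2, 0.9]
width: 0.0259
```

Call:
play_rows --plan '[{"jaw":255,"dx":0,"dy":0,"dz":0,"wx":0,"wy":0,"wz":0},{"jaw":255,"dx":0,"dy":0,"dz":0,"wx":0,"wy":0,"wz":0},{"jaw":255,"dx":0,"dy":0,"dz":0,"wx":0,"wy":0,"wz":0},{"jaw":255,"dx":0,"dy":0,"dz":0.01,"wx":0,"wy":0,"wz":0},{"jaw":255,"dx":0,"dy":0,"dz":0.02,"wx":0,"wy":0,"wz":0}]'

```text
t: 4.78
position: [0.4168, 0.0152, 0.0278]
tool_rot: [[-0.145, 0.989, -0.002], [0.989, 0.145, 0.0], [0.0, -0.002, -1.0]]
contact_force: [-1.0, 0.1, -0.2]
width: 0.0166
```

Call:
play_rows --plan '[{"jaw":255,"dx":0,"dy":-0.01,"dz":0.03,"wx":0,"wy":0,"wz":-0.11},{"jaw":255,"dx":0,"dy":-0.02,"dz":0.06,"wx":0,"wy":0,"wz":-0.22},{"jaw":255,"dx":0,"dy":-0.03,"dz":0.08,"wx":0,"wy":0,"wz":-0.33},{"jaw":255,"dx":0,"dy":-0.04,"dz":0.09,"wx":0,"wy":0,"wz":-0.44},{"jaw":255,"dx":0,"dy":-0.05,"dz":0.1,"wx":0,"wy":0,"wz":-0.55}]'

```text
t: 5.2
position: [0.4182, -0.0352, 0.1298]
tool_rot: [[0.399, 0.917, 0.003], [0.917, -0.399, -0.0], [0.001, 0.003, -1.0]]
contact_force: [0.3, 0.3, -0.7]
width: 0.0169
```

Call:
play_rows --plan '[{"jaw":255,"dx":0,"dy":-0.004,"dz":0,"wx":0,"wy":0,"wz":-0.11},{"jaw":255,"dx":0,"dy":-0.008,"dz":0,"wx":0,"wy":0,"wz":-0.22},{"jaw":255,"dx":0,"dy":-0.012,"dz":0,"wx":0,"wy":0,"wz":-0.33},{"jaw":255,"dx":0,"dy":-0.016,"dz":0,"wx":0,"wy":0,"wz":-0.44},{"jaw":255,"dx":0,"dy":-0.02,"dz":0,"wx":0,"wy":0,"wz":-0.55}]'

```text
t: 5.62
position: [0.4176, -0.0549, 0.1284]
tool_rot: [[0.819, 0.573, 0.001], [0.573, -0.819, -0.0], [0.001, 0.001, -1.0]]
contact_force: [-0.5, 0.2, -1.5]
width: 0.0167
```

Call:
play_rows --plan '[{"jaw":255,"dx":0,"dy":0,"dz":0,"wx":0,"wy":0,"wz":-0.11},{"jaw":255,"dx":0,"dy":0,"dz":0,"wx":0,"wy":0,"wz":-0.22},{"jaw":255,"dx":0,"dy":0,"dz":0,"wx":0,"wy":0,"wz":-0.33},{"jaw":255,"dx":0,"dy":0,"dz":0,"wx":0,"wy":0,"wz":-0.44},{"jaw":255,"dx":0,"dy":0,"dz":0,"wx":0,"wy":0,"wz":-0.44}]'

```text
t: 6.03
position: [0.4176, -0.0547, 0.1283]
tool_rot: [[0.985, 0.174, 0.001], [0.174, -0.985, -0.0], [0.001, 0.0, -1.0]]
contact_force: [-0.2, -0.2, 0.0]
width: 0.0165
```

```bash
python3 - <<'E'
from h import *
s=arm.read_state(); print(s['position'],s['width'],s['contact_force'],s['joints'],s['tool_rot'])
im,d,p=grab('scene'); im2,d2,p2=grab('top')
a=cv2.resize(im[130:280,220:380],None,fx=3,fy=3,interpolation=cv2.INTER_CUBIC)
b=cv2.resize(im2[120:270,215:335],None,fx=3,fy=3,interpolation=cv2.INTER_CUBIC)
save(np.hstack([a,b[:450]])[:450,:800],'s3.png')
E
```

```text
[ 0.4176 -0.0547  0.1283] 0.01653647971731683 [-0.2384 -0.2348  0.0136] [ 0.3801  0.1198 -0.3741  2.1622  0.0573  0.8678 -1.425 ] [[ 0.9848  0.1735  0.0008]
 [ 0.1735 -0.9848 -0.    ]
 [ 0.0007  0.0002 -1.    ]]
```

View pics/s3.png

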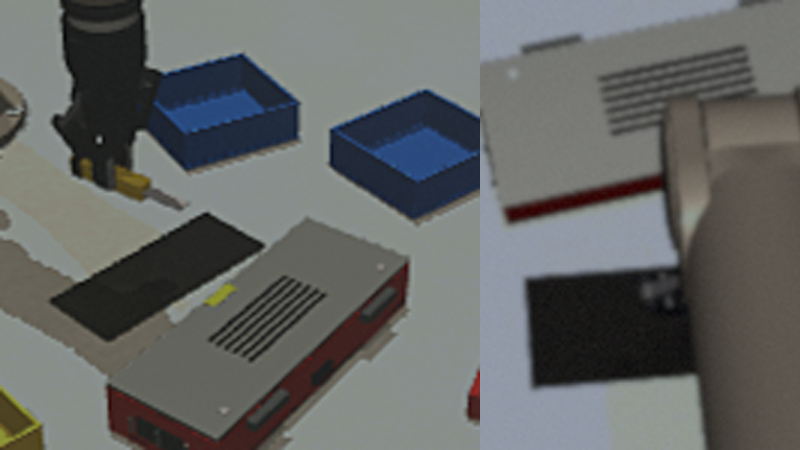

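The tool is in hand and points along the device's +x, with its tip near scene px (282,199). Now measuring the tip and the cover's front edge.

```bash
python3 - <<'E'
from h import *
im,d,p=grab('scene'); X=cloud(d,p)
s=arm.read_state(); T=s['position']; e=np.array([.985,.174,0]); f=np.array([-.174,.985,0])
sub=X[185:210,250:295].reshape(-1,3)
r=sub-T; loc=np.stack([r@e,r@f,r[:,2]],1); ok=(np.abs(loc[:,2])<.04)&(np.abs(loc[:,1])<.03)&(loc[:,0]>.0)
L=loc[ok]; L=L[np.argsort(L[:,0])]
for a in np.arange(0,.11,.01):
    q=L[(L[:,0]>=a)&(L[:,0]<a+.01)]
    if len(q): print(round(a,2),len(q),q.mean(0),q[:,2].min(),q[:,2].max())
print('tip', [ (onplane(p,u,v,T[2]+.0065)-T)@np.c_[e,f] for u,v in((281,198),(282,199))])
# mark in scene, front edge of cover
hsv=cv2.cvtColor(im,cv2.COLOR_RGB2HSV); M=((hsv[...,0]>20)&(hsv[...,0]<35)&(hsv[...,1]>120)).astype(np.uint8); M[:222]=0;M[240:]=0;M[:,:280]=0;M[:,305:]=0
W=np.array([onplane(p,u,v,.057)[:2] for v,u in np.argwhere(M)],np.float32); print(cv2.minAreaRect(W),cv2.boxPoints(cv2.minAreaRect(W)).ravel())
z0=np.load('pics/scene0.npz'); 
# cover corners from scene: grey region at z~.056
X0=cloud(z0['d'],p); h0=cv2.cvtColor(z0['im'],cv2.COLOR_RGB2HSV)
m=(np.abs(X0[...,2]-.055)<.006)&(h0[...,1]<60)&(X0[...,0]>.5)&(X0[...,0]<.72)&(np.abs(X0[...,1])<.25)
m=cv2.morphologyEx(m.astype(np.uint8),cv2.MORPH_OPEN,np.ones((3,3)))
W=np.array([onplane(p,u,v,.056)[:2] for v,u in np.argwhere(m)],np.float32); print(len(W),cv2.minAreaRect(W),cv2.boxPoints(cv2.minAreaRect(W)).ravel())
E
```

```text
0.0 45 [ 0.0061 -0.0147  0.0143] -0.0036563893693848104 0.02985413688771793
0.01 42 [ 0.0144 -0.0076  0.0125] -0.00310747012169979 0.02745947912880184
0.02 22 [ 0.0252 -0.0071  0.0064] -0.004276208724833586 0.014888924783845014
0.03 29 [ 0.0352 -0.0054  0.0091] -0.005193732415546312 0.017965609543858285
0.04 24 [ 0.0433 -0.0043  0.0064] -0.004580133587414423 0.015341613803507959
0.05 14 [ 0.0545 -0.0019  0.0049] 0.002452637597297802 0.006895091028706335
0.06 9 [ 0.0645 -0.0021  0.0053] 0.003895495855744724 0.0073395071394948275
0.07 16 [ 0.0744 -0.0022  0.0054] 0.0027051898154364373 0.007888913374949763
0.08 11 [ 0.0846 -0.0027  0.0045] 0.002668735970826286 0.006909101792706873
tip [array([ 0.087 , -0.0024]), array([ 0.0922, -0.0047])]
((0.5512352585792542, -0.0422682911157608), (0.011140644550323486, 0.03504912927746773), 8.848620414733887) [ 0.543  -0.0258  0.5484 -0.0604  0.5594 -0.0587  0.554  -0.0241]
3140 ((0.6040826439857483, -0.034231528639793396), (0.12037280201911926, 0.3134435713291168), 9.927083969116211) [ 0.5178  0.1098  0.5718 -0.199   0.6904 -0.1782  0.6363  0.1305]
```

Call:
play_rows --plan '[{"jaw":255,"dx":0.004,"dy":-0.001,"dz":-0.015,"wx":0,"wy":0,"wz":0},{"jaw":255,"dx":0.008,"dy":-0.002,"dz":-0.035,"wx":0,"wy":0,"wz":0},{"jaw":255,"dx":0.012,"dy":-0.003,"dz":-0.055,"wx":0,"wy":0,"wz":0},{"jaw":255,"dx":0.017,"dy":-0.003,"dz":-0.075,"wx":0,"wy":0,"wz":0},{"jaw":255,"dx":0.021,"dy":-0.003,"dz":-0.0878,"wx":0,"wy":0,"wz":0}]'

```text
t: 6.6
position: [0.4381, -0.0578, 0.0384]
tool_rot: [[0.984, 0.177, -0.002], [0.177, -0.984, 0.0], [-0.002, -0.001, -1.0]]
contact_force: [-0.5, -0.1, -0.3]
width: 0.0164
```

Call:
play_rows --plan '[{"jaw":255,"dx":0,"dy":0,"dz":0,"wx":0,"wy":0,"wz":0},{"jaw":255,"dx":0,"dy":0,"dz":0,"wx":0,"wy":0,"wz":0},{"jaw":255,"dx":0,"dy":0,"dz":0,"wx":0,"wy":0,"wz":0},{"jaw":255,"dx":0,"dy":0,"dz":0,"wx":0,"wy":0,"wz":0},{"jaw":255,"dx":0,"dy":0,"dz":0,"wx":0,"wy":0,"wz":0}]'

```text
t: 7.02
position: [0.4392, -0.058, 0.0407]
tool_rot: [[0.985, 0.175, 0.002], [0.175, -0.985, -0.001], [0.002, 0.001, -1.0]]
contact_force: [-0.1, -0.7, 0.2]
width: 0.0166
```

```bash
python3 - <<'E'
from h import *
im,d,p=grab('scene'); X=cloud(d,p)
s=arm.read_state(); T=s['position']; print(T,s['contact_force']); e=np.array([.985,.174,0]); f=np.array([-.174,.985,0])
sub=X[180:250,240:330].reshape(-1,3)
r=sub-T; loc=np.stack([r@e,r@f,sub[:,2]],1); ok=(np.abs(loc[:,1])<.02)&(loc[:,0]>.03)&(loc[:,2]>.03)
L=loc[ok]
for a in np.arange(.03,.17,.01):
    q=L[(L[:,0]>=a)&(L[:,0]<a+.01)]
    if len(q): print(round(a,2),len(q),q.mean(0),q[:,2].min(),q[:,2].max())
save(im,'s4.png',(250,190,330,250),10)
E
```

```text
[ 0.4392 -0.058   0.0406] [ 0.1665 -0.0028 -0.5919]
0.03 84 [ 0.036  -0.0071  0.1372] 0.037460519782434414 0.19229471445494792
0.04 26 [ 0.0436 -0.0036  0.0524] 0.037855120059879545 0.18003564845194908
0.05 12 [ 0.0555 -0.0015  0.0457] 0.04364249939502331 0.04710110073628397
0.06 12 [ 0.0657 -0.0038  0.0457] 0.04249781085956745 0.048792080838563005
0.07 13 [ 0.0754 -0.0022  0.0461] 0.042690975683014894 0.04967137381403489
0.08 11 [ 0.0846 -0.0017  0.0454] 0.04264999106806986 0.046808122004723965
0.1 13 [ 0.1073 -0.0031  0.054 ] 0.05178484986769741 0.05641881452197666
0.11 34 [ 0.1148 -0.001   0.0539] 0.0504777615607814 0.05807908589210283
0.12 28 [0.1255 0.002  0.0537] 0.04769214249665908 0.05640984106173339
0.13 30 [ 0.1347 -0.0014  0.0538] 0.05070147661959347 0.0570387004779118
0.14 34 [ 0.1455 -0.0006  0.0542] 0.05106181081717613 0.05791795575303103
0.15 29 [0.1551 0.001  0.054 ] 0.05162369121371939 0.05694131281713156
0.16 32 [ 0.1648 -0.0011  0.0543] 0.05141042660763271 0.05814713581161092
0.17 32 [ 0.1744 -0.0002  0.0544] 0.05164402874448836 0.05634437809088831
```

View pics/s4.png

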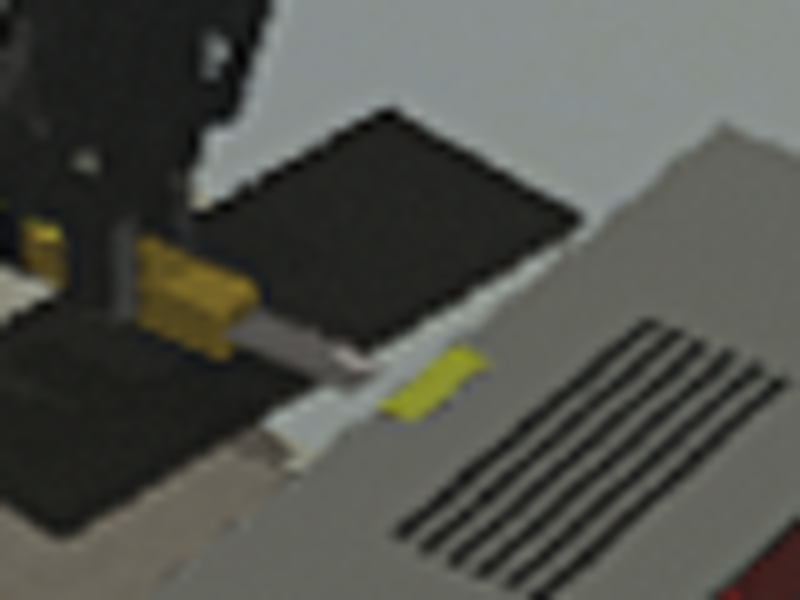

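The blade is level with the notch: its top is 8.3 mm below the cover top against a wanted 8.75, and it's aimed at the yellow mark's middle with a 14 mm gap. Inserting.

Call:
play_rows --plan '[{"jaw":255,"dx":0.006,"dy":0.001,"dz":0,"wx":0,"wy":0,"wz":0},{"jaw":255,"dx":0.012,"dy":0.002,"dz":0,"wx":0,"wy":0,"wz":0},{"jaw":255,"dx":0.018,"dy":0.003,"dz":0,"wx":0,"wy":0,"wz":0},{"jaw":255,"dx":0.024,"dy":0.004,"dz":0,"wx":0,"wy":0,"wz":0},{"jaw":255,"dx":0.03,"dy":0.005,"dz":0,"wx":0,"wy":0,"wz":0}]'

```text
t: 7.48
position: [0.4697, -0.0526, 0.0398]
tool_rot: [[0.985, 0.175, 0.0], [0.175, -0.985, 0.0], [0.0, 0.0, -1.0]]
contact_force: [-0.1, -0.5, 0.1]
width: 0.0161
```

Call:
play_rows --plan '[{"jaw":255,"dx":0,"dy":0,"dz":0,"wx":0,"wy":0,"wz":0},{"jaw":255,"dx":0,"dy":0,"dz":0,"wx":0,"wy":0,"wz":0},{"jaw":255,"dx":0,"dy":0,"dz":0,"wx":0,"wy":0,"wz":0},{"jaw":255,"dx":0,"dy":0,"dz":0,"wx":0,"wy":0,"wz":0},{"jaw":255,"dx":0,"dy":0,"dz":0,"wx":0,"wy":0,"wz":0}]'

```text
t: 7.9
position: [0.4682, -0.053, 0.0397]
tool_rot: [[0.985, 0.175, -0.0], [0.175, -0.985, -0.0], [-0.001, 0.0, -1.0]]
contact_force: [0.4, 0.2, -0.4]
width: 0.0168
```

No resistance, so the blade is inside. Levering along the arc about the hinge.

Call:
play_rows --plan '[{"jaw":255,"dx":0,"dy":0,"dz":0.0115,"wx":0,"wy":0,"wz":0},{"jaw":255,"dx":0.001,"dy":0,"dz":0.02,"wx":0,"wy":0,"wz":0},{"jaw":255,"dx":0.003,"dy":0.0005,"dz":0.028,"wx":0,"wy":0,"wz":0},{"jaw":255,"dx":0.005,"dy":0.001,"dz":0.036,"wx":0,"wy":0,"wz":0},{"jaw":255,"dx":0.008,"dy":0.0015,"dz":0.044,"wx":0,"wy":0,"wz":0}]'

```text
t: 8.32
position: [0.4761, -0.0515, 0.0843]
tool_rot: [[0.985, 0.175, -0.001], [0.175, -0.985, -0.0], [-0.001, 0.0, -1.0]]
contact_force: [-1.0, -0.4, -1.8]
width: 0.0165
```

Call:
play_rows --plan '[{"jaw":255,"dx":0.0045,"dy":0.001,"dz":0.01,"wx":0,"wy":0,"wz":0},{"jaw":255,"dx":0.01,"dy":0.002,"dz":0.019,"wx":0,"wy":0,"wz":0},{"jaw":255,"dx":0.01,"dy":0.002,"dz":0.019,"wx":0,"wy":0,"wz":0},{"jaw":255,"dx":0.01,"dy":0.002,"dz":0.019,"wx":0,"wy":0,"wz":0},{"jaw":255,"dx":0.01,"dy":0.002,"dz":0.019,"wx":0,"wy":0,"wz":0}]'

```text
t: 8.73
position: [0.4874, -0.0492, 0.103]
tool_rot: [[0.985, 0.175, 0.002], [0.175, -0.985, 0.0], [0.002, 0.0, -1.0]]
contact_force: [-0.6, -0.2, -0.6]
width: 0.0166
```

```bash
python3 - <<'E'
from h import *
im,d,p=grab('scene')
s=arm.read_state(); print(s['position'],s['contact_force'])
save(im,'s5.png',(220,150,370,290),5)
E
```

```text
[ 0.4869 -0.0492  0.1027] [ 0.2233 -0.5549 -0.5044]
```

View pics/s5.png

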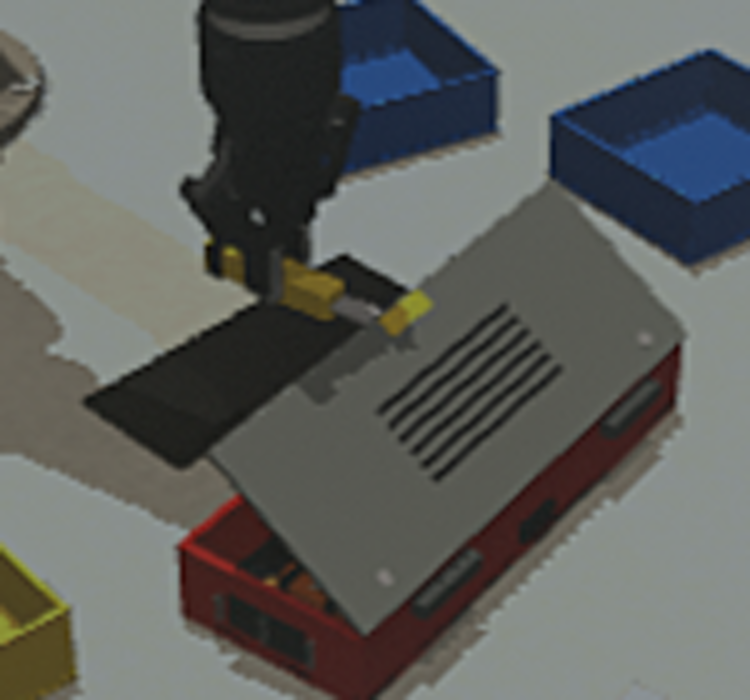

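The cover is up at about 35° on the blade. Carrying on past vertical.

Call:
play_rows --plan '[{"jaw":255,"dx":0.0065,"dy":0.001,"dz":0.008,"wx":0,"wy":0,"wz":0},{"jaw":255,"dx":0.0135,"dy":0.0025,"dz":0.016,"wx":0,"wy":0,"wz":0},{"jaw":255,"dx":0.021,"dy":0.004,"dz":0.023,"wx":0,"wy":0,"wz":0},{"jaw":255,"dx":0.03,"dy":0.0055,"dz":0.029,"wx":0,"wy":0,"wz":0},{"jaw":255,"dx":0.039,"dy":0.007,"dz":0.034,"wx":0,"wy":0,"wz":0}]'

```text
t: 9.2
position: [0.5269, -0.0422, 0.1379]
tool_rot: [[0.985, 0.175, 0.001], [0.175, -0.985, -0.0], [0.001, 0.0, -1.0]]
contact_force: [-2.0, 0.4, -0.4]
width: 0.0166
```

Call:
play_rows --plan '[{"jaw":255,"dx":0.01,"dy":0.0015,"dz":0.005,"wx":0,"wy":0,"wz":0},{"jaw":255,"dx":0.0195,"dy":0.0035,"dz":0.008,"wx":0,"wy":0,"wz":0},{"jaw":255,"dx":0.0295,"dy":0.005,"dz":0.0105,"wx":0,"wy":0,"wz":0},{"jaw":255,"dx":0.04,"dy":0.007,"dz":0.012,"wx":0,"wy":0,"wz":0},{"jaw":255,"dx":0.05,"dy":0.009,"dz":0.012,"wx":0,"wy":0,"wz":0}]'

```text
t: 9.62
position: [0.5771, -0.0332, 0.1493]
tool_rot: [[0.985, 0.175, 0.001], [0.175, -0.985, -0.0], [0.001, 0.0, -1.0]]
contact_force: [-1.9, -0.6, -0.9]
width: 0.0163
```

Call:
play_rows --plan '[{"jaw":255,"dx":0.008,"dy":0.0015,"dz":-0.001,"wx":0,"wy":0,"wz":0},{"jaw":255,"dx":0.015,"dy":0.0025,"dz":-0.002,"wx":0,"wy":0,"wz":0},{"jaw":255,"dx":0.02,"dy":0.0035,"dz":-0.002,"wx":0,"wy":0,"wz":0},{"jaw":255,"dx":0.02,"dy":0.0035,"dz":-0.002,"wx":0,"wy":0,"wz":0},{"jaw":255,"dx":0.02,"dy":0.0035,"dz":-0.002,"wx":0,"wy":0,"wz":0}]'

```text
t: 10.03
position: [0.596, -0.0294, 0.1466]
tool_rot: [[0.985, 0.175, 0.0], [0.175, -0.985, 0.0], [0.0, -0.0, -1.0]]
contact_force: [0.3, 0.1, -1.2]
width: 0.0169
```

Call:
play_rows --plan '[{"jaw":255,"dx":-0.02,"dy":-0.003,"dz":0,"wx":0,"wy":0,"wz":0},{"jaw":255,"dx":-0.05,"dy":-0.006,"dz":0,"wx":0,"wy":0,"wz":0},{"jaw":255,"dx":-0.08,"dy":-0.009,"dz":0,"wx":0,"wy":0,"wz":0},{"jaw":255,"dx":-0.11,"dy":-0.011,"dz":0,"wx":0,"wy":0,"wz":0},{"jaw":255,"dx":-0.14,"dy":-0.012,"dz":0,"wx":0,"wy":0,"wz":0}]'

```text
t: 10.45
position: [0.4543, -0.042, 0.1468]
tool_rot: [[0.985, 0.175, 0.001], [0.175, -0.985, -0.0], [0.001, 0.0, -1.0]]
contact_force: [0.2, 0.6, 0.6]
width: 0.0159
```

```bash
python3 - <<'E'
from h import *
im,d,p=grab('scene')
s=arm.read_state(); print(s['position'],s['contact_force'],s['joints'])
save(im,'s6.png',(220,120,380,290),4.5)
np.savez('pics/s6.npz',im=im,d=d)
E
```

```text
[ 0.4466 -0.0426  0.1455] [-6.3946 -0.6736 -0.6411] [ 0.35    0.151  -0.3824  2.0809  0.0723  0.9308 -1.468 ]
```

View pics/s6.png

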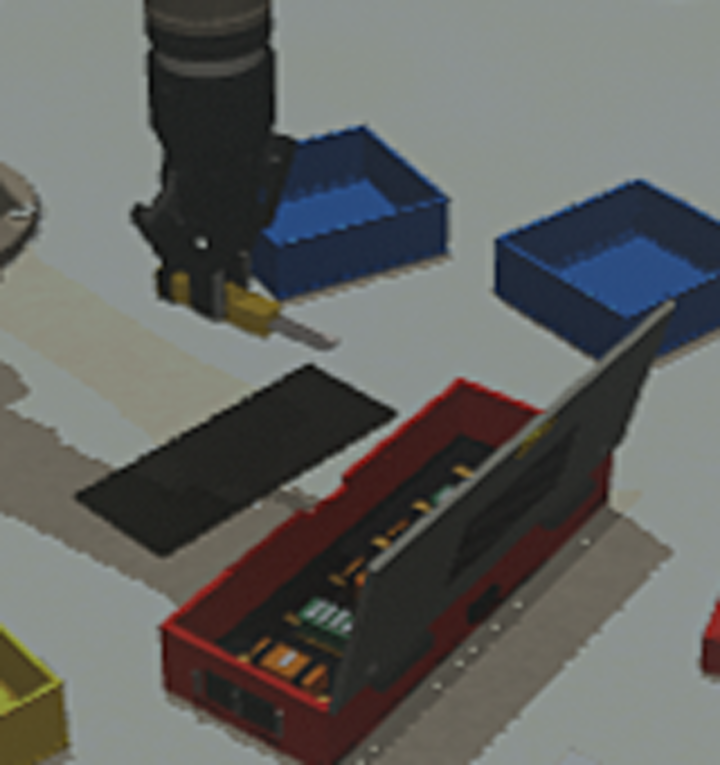

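The cover leans back just past vertical, and the bay shows orange and green items in a row. Returning the tool to the mat.

Call:
play_rows --plan '[{"jaw":255,"dx":-0.005,"dy":0.005,"dz":0,"wx":0,"wy":0,"wz":0.1},{"jaw":255,"dx":-0.01,"dy":0.01,"dz":0,"wx":0,"wy":0,"wz":0.21},{"jaw":255,"dx":-0.016,"dy":0.02,"dz":0,"wx":0,"wy":0,"wz":0.31},{"jaw":255,"dx":-0.021,"dy":0.028,"dz":0,"wx":0,"wy":0,"wz":0.42},{"jaw":255,"dx":-0.026,"dy":0.037,"dz":0,"wx":0,"wy":0,"wz":0.52}]'

```text
t: 10.92
position: [0.4296, -0.0045, 0.1471]
tool_rot: [[0.764, 0.645, 0.001], [0.645, -0.764, -0.0], [0.001, 0.001, -1.0]]
contact_force: [0.7, -0.5, 0.1]
width: 0.0166
```

Call:
play_rows --plan '[{"jaw":255,"dx":0,"dy":0,"dz":-0.01,"wx":0,"wy":0,"wz":0.1},{"jaw":255,"dx":0,"dy":0,"dz":-0.02,"wx":0,"wy":0,"wz":0.21},{"jaw":255,"dx":0,"dy":0,"dz":-0.03,"wx":0,"wy":0,"wz":0.31},{"jaw":255,"dx":0,"dy":0,"dz":-0.04,"wx":0,"wy":0,"wz":0.42},{"jaw":255,"dx":0,"dy":0,"dz":-0.05,"wx":0,"wy":0,"wz":0.52}]'

```text
t: 11.33
position: [0.4301, -0.0047, 0.0967]
tool_rot: [[0.342, 0.94, 0.002], [0.94, -0.342, -0.0], [0.0, 0.002, -1.0]]
contact_force: [-0.8, 0.4, -1.3]
width: 0.0165
```

Call:
play_rows --plan '[{"jaw":255,"dx":0,"dy":0,"dz":-0.01,"wx":0,"wy":0,"wz":0.1},{"jaw":255,"dx":0,"dy":0,"dz":-0.02,"wx":0,"wy":0,"wz":0.21},{"jaw":255,"dx":0,"dy":0,"dz":-0.03,"wx":0,"wy":0,"wz":0.31},{"jaw":255,"dx":0,"dy":0,"dz":-0.04,"wx":0,"wy":0,"wz":0.42},{"jaw":255,"dx":0,"dy":0,"dz":-0.05,"wx":0,"wy":0,"wz":0.5}]'

```text
t: 11.75
position: [0.4302, -0.0047, 0.0467]
tool_rot: [[-0.149, 0.989, 0.002], [0.989, 0.149, 0.0], [-0.0, 0.002, -1.0]]
contact_force: [-0.3, -0.3, 0.1]
width: 0.0167
```

Call:
play_rows --plan '[{"jaw":255,"dx":0,"dy":0,"dz":0,"wx":0,"wy":0,"wz":0},{"jaw":255,"dx":0,"dy":0,"dz":-0.01,"wx":0,"wy":0,"wz":0},{"jaw":255,"dx":0,"dy":0,"dz":-0.02,"wx":0,"wy":0,"wz":0},{"jaw":255,"dx":0,"dy":0,"dz":-0.03,"wx":0,"wy":0,"wz":0},{"jaw":255,"dx":0,"dy":0,"dz":-0.03,"wx":0,"wy":0,"wz":0}]'

```text
t: 12.17
position: [0.4282, -0.0049, 0.0151]
tool_rot: [[-0.144, 0.99, -0.003], [0.99, 0.144, 0.0], [0.001, -0.003, -1.0]]
contact_force: [-0.1, -0.0, -0.7]
width: 0.0163
```

```bash
python3 - <<'E'
from h import *
s=arm.read_state(); print(s['position'],s['contact_force'],s['tool_rot'][:,1])
E
```

```text
[ 0.4282 -0.0049  0.0151] [-0.0663 -0.0263 -0.7262] [ 0.9896  0.1441 -0.0032]
```

Call:
play_rows --plan '[{"jaw":255,"dx":0,"dy":0,"dz":-0.003,"wx":0,"wy":0,"wz":0},{"jaw":255,"dx":0,"dy":0,"dz":-0.007,"wx":0,"wy":0,"wz":0},{"jaw":255,"dx":0,"dy":0,"dz":-0.007,"wx":0,"wy":0,"wz":0},{"jaw":0,"dx":0,"dy":0,"dz":-0.007,"wx":0,"wy":0,"wz":0},{"jaw":0,"dx":0,"dy":0,"dz":-0.007,"wx":0,"wy":0,"wz":0}]'

```text
t: 12.58
position: [0.43, -0.0048, 0.01]
tool_rot: [[-0.145, 0.989, 0.001], [0.99, 0.145, -0.0], [-0.0, 0.001, -1.0]]
contact_force: [0.0, 0.2, -0.8]
width: 0.0399
```

Call:
play_rows --plan '[{"jaw":0,"dx":0,"dy":0,"dz":0,"wx":0,"wy":0,"wz":0},{"jaw":0,"dx":0,"dy":0,"dz":0.0,"wx":0,"wy":0,"wz":0},{"jaw":0,"dx":0,"dy":0,"dz":0,"wx":0,"wy":0,"wz":0},{"jaw":0,"dx":0,"dy":0,"dz":0.015,"wx":0,"wy":0,"wz":0},{"jaw":0,"dx":0,"dy":0,"dz":0.04,"wx":0,"wy":0,"wz":0}]'

```text
t: 13.0
position: [0.4274, -0.0048, 0.0486]
tool_rot: [[-0.145, 0.989, -0.005], [0.989, 0.145, 0.001], [0.002, -0.005, -1.0]]
contact_force: [1.1, -0.1, 0.2]
width: 0.0853
```

Call:
play_rows --plan '[{"jaw":0,"dx":0,"dy":0,"dz":0.04,"wx":0,"wy":0,"wz":-0.1},{"jaw":0,"dx":0,"dy":0,"dz":0.08,"wx":0,"wy":0,"wz":-0.2},{"jaw":0,"dx":0,"dy":-0.02,"dz":0.11,"wx":0,"wy":0,"wz":-0.3},{"jaw":0,"dx":0,"dy":-0.05,"dz":0.125,"wx":0,"wy":0,"wz":-0.4},{"jaw":0,"dx":0,"dy":-0.085,"dz":0.125,"wx":0,"wy":0,"wz":-0.5}]'

```text
t: 13.42
position: [0.4329, -0.0898, 0.1794]
tool_rot: [[0.348, 0.937, 0.01], [0.937, -0.348, -0.003], [0.001, 0.01, -1.0]]
contact_force: [0.5, 0.3, -0.3]
width: 0.0852
```

Call:
play_rows --plan '[{"jaw":0,"dx":0,"dy":-0.036,"dz":0,"wx":0,"wy":0,"wz":-0.1},{"jaw":0,"dx":0,"dy":-0.072,"dz":0,"wx":0,"wy":0,"wz":-0.2},{"jaw":0,"dx":0,"dy":-0.108,"dz":0,"wx":0,"wy":0,"wz":-0.3},{"jaw":0,"dx":0,"dy":-0.144,"dz":0,"wx":0,"wy":0,"wz":-0.4},{"jaw":0,"dx":0,"dy":-0.18,"dz":0,"wx":0,"wy":0,"wz":-0.5}]'

```text
t: 13.83
position: [0.4292, -0.2716, 0.175]
tool_rot: [[0.758, 0.652, 0.0], [0.652, -0.758, -0.001], [-0.0, 0.001, -1.0]]
contact_force: [1.3, 1.2, 0.1]
width: 0.0855
```

```bash
python3 - <<'E'
from h import *
s=arm.read_state(); print(s['position'],s['contact_force'],s['tool_rot'][:,1],s['joints'])
im,d,p=grab('top'); np.savez('pics/t2.npz',im=im,d=d); save(im,'t2.png',(200,90,370,260),4.5)
E
```

```text
[ 0.4292 -0.2716  0.175 ] [1.2672 1.2312 0.1453] [ 0.6525 -0.7578  0.0006] [ 0.7387  0.209  -0.2949  1.9315  0.0717  1.0105 -0.4481]
```

View pics/t2.png

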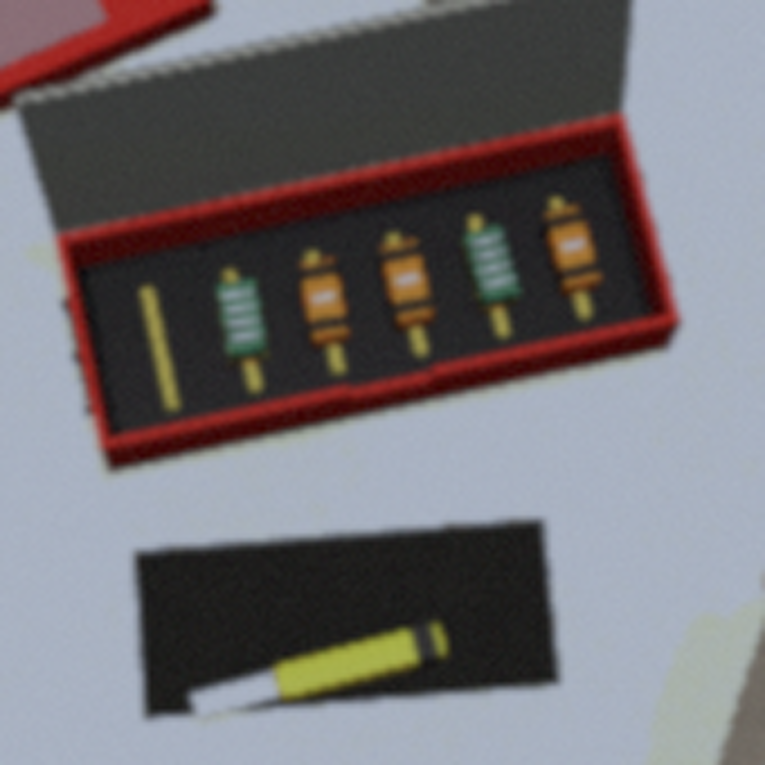

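Five items are present. From the left they are green (240,315), orange (325,297), orange (406,280), green (493,265) and orange (573,245). The pry tool has shifted toward the mat's near side (knocked). Now measuring.

```bash
cat > items.py <<'E'
from h import *
def items(im,p,box=(200,90,370,200)):
    hsv=cv2.cvtColor(im,cv2.COLOR_RGB2HSV); H,S,V=[hsv[...,i].astype(int) for i in range(3)]
    out=[]
    for nm,m,zt in(('mod',(H>60)&(H<95)&(S>70),.028),('pack',(H>8)&(H<18)&(S>120)&(V>60),.026)):
        M=np.zeros(m.shape,np.uint8); x0,y0,x1,y1=box; M[y0:y1,x0:x1]=m[y0:y1,x0:x1]
        M=cv2.morphologyEx(M,cv2.MORPH_CLOSE,np.ones((5,3),np.uint8))
        n,l,st,c=cv2.connectedComponentsWithStats(M)
        for i in range(1,n):
            if st[i,4]<40: continue
            W=np.array([onplane(p,u,v,zt)[:2] for v,u in np.argwhere(l==i)],np.float32)
            r=cv2.minAreaRect(W); out.append((nm,np.array(r[0]),np.array(r[1])+.002,r[2],st[i,4],c[i]))
    return out
E
python3 - <<'E'
from items import *
z=np.load('pics/t2.npz'); im,d=z['im'],z['d']; p=arm.camera_params('top'); X=cloud(d,p)
for o in items(im,p): print(o)
hsv=cv2.cvtColor(im,cv2.COLOR_RGB2HSV); M=((hsv[...,0]>20)&(hsv[...,0]<35)&(hsv[...,1]>130)).astype(np.uint8); M[:220]=0; M[:,:225]=0;M[:,330:]=0
W=np.array([onplane(p,u,v,.02)[:2] for v,u in np.argwhere(M)],np.float32); print('pry',cv2.minAreaRect(W))
red=(((hsv[...,0]<6)|(hsv[...,0]>174))&(hsv[...,1]>150)).astype(np.uint8); red[:110]=0;red[:,:210]=0;red[:,360:]=0
W=np.array([onplane(p,u,v,.05)[:2] for v,u in np.argwhere(red)],np.float32); r=cv2.minAreaRect(W);print('box',r,cv2.boxPoints(r).ravel())
# cover angle from depth
e=np.array([.985,.174,0]); P=X[92:145,205:335].reshape(-1,3); P=P[P[:,2]>.07]; a=P@e; print('cover slope (dx/dz)',np.polyfit(P[:,2],a,1), P[:,2].max())
E
```

```text
('pack', array([ 0.6158, -0.1418]), array([0.0509, 0.0262]), 15.679800987243652, np.int32(173), array([326.7688, 145.0347]))
('pack', array([ 0.6001, -0.0511]), array([0.0512, 0.0258]), 7.413422584533691, np.int32(165), array([290.3576, 153.2121]))
('pack', array([ 0.5932, -0.0062]), array([0.0497, 0.0263]), 8.104045867919922, np.int32(169), array([271.6391, 156.6095]))
pry ((0.39789876341819763, -0.01703566685318947), (0.02328735589981079, 0.0889023095369339), 11.927062034606934)
box ((0.5921617150306702, -0.02867189049720764), (0.12982450425624847, 0.30884960293769836), 9.985061645507812) [ 0.5015  0.1122  0.555  -0.192   0.6829 -0.1695  0.6293  0.1347]
cover slope (dx/dz) [0.2398 0.6313] 0.17000462005546818
```

Packs sit at about (0.616,-0.142), (0.600,-0.051) and (0.593,-0.006), with the 46 mm pitch I expected. By interpolation the modules are at about (0.608,-0.097) and (0.586,0.040). Going above the rightmost pack with the jaws part open.

Call:
play_rows --plan '[{"jaw":155,"dx":0.02,"dy":0.013,"dz":0,"wx":0,"wy":0,"wz":-0.06},{"jaw":155,"dx":0.04,"dy":0.027,"dz":0,"wx":0,"wy":0,"wz":-0.12},{"jaw":155,"dx":0.06,"dy":0.04,"dz":0,"wx":0,"wy":0,"wz":-0.18},{"jaw":155,"dx":0.08,"dy":0.053,"dz":0,"wx":0,"wy":0,"wz":-0.24},{"jaw":155,"dx":0.1,"dy":0.066,"dz":0,"wx":0,"wy":0,"wz":-0.3}]'

```text
t: 14.3
position: [0.5303, -0.2029, 0.1747]
tool_rot: [[0.916, 0.402, -0.0], [0.402, -0.916, 0.0], [-0.0, -0.0, -1.0]]
contact_force: [0.2, -0.7, 0.4]
width: 0.0333
```

Call:
play_rows --plan '[{"jaw":155,"dx":0.02,"dy":0.014,"dz":-0.01,"wx":0,"wy":0,"wz":-0.06},{"jaw":155,"dx":0.04,"dy":0.028,"dz":-0.02,"wx":0,"wy":0,"wz":-0.12},{"jaw":155,"dx":0.06,"dy":0.042,"dz":-0.04,"wx":0,"wy":0,"wz":-0.18},{"jaw":155,"dx":0.08,"dy":0.056,"dz":-0.065,"wx":0,"wy":0,"wz":-0.235},{"jaw":155,"dx":0.09,"dy":0.062,"dz":-0.09,"wx":0,"wy":0,"wz":-0.235}]'

```text
t: 14.72
position: [0.6227, -0.1381, 0.0845]
tool_rot: [[0.983, 0.182, 0.004], [0.182, -0.983, 0.002], [0.004, -0.001, -1.0]]
contact_force: [-0.0, 1.1, -0.4]
width: 0.0334
```

Call:
play_rows --plan '[{"jaw":155,"dx":0,"dy":0,"dz":0,"wx":0,"wy":0,"wz":0},{"jaw":155,"dx":0,"dy":0,"dz":0,"wx":0,"wy":0,"wz":0},{"jaw":155,"dx":0,"dy":0,"dz":0,"wx":0,"wy":0,"wz":0},{"jaw":155,"dx":0,"dy":0,"dz":0,"wx":0,"wy":0,"wz":0},{"jaw":155,"dx":0,"dy":0,"dz":0,"wx":0,"wy":0,"wz":0}]'

```text
t: 15.13
position: [0.62, -0.1433, 0.0866]
tool_rot: [[0.984, 0.178, 0.003], [0.178, -0.984, -0.001], [0.002, 0.002, -1.0]]
contact_force: [0.6, 0.4, -0.3]
width: 0.0331
```

```bash
python3 - <<'E'
from h import *
s=arm.read_state(); print(s['position'],s['contact_force'],s['tool_rot'][:,1],s['width'])
im,d,p=grab('scene');im2,d2,p2=grab('top')
a=cv2.resize(im[170:290,230:340],None,fx=4,fy=4,interpolation=cv2.INTER_CUBIC)
b=cv2.resize(im2[100:220,270:360],None,fx=4,fy=4,interpolation=cv2.INTER_CUBIC)
save(np.hstack([a,b]),'s7.png')
E
```

```text
[ 0.62   -0.1433  0.0866] [ 0.582   0.4481 -0.3165] [ 0.1782 -0.984   0.0018] 0.033110452986438506
```

View pics/s7.png

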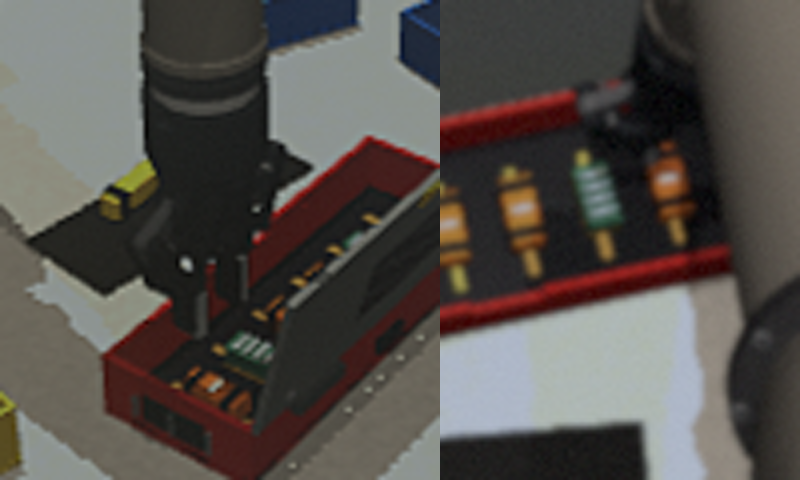

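```bash
python3 - <<'E'
from h import *
im,d,p=grab('scene'); X=cloud(d,p)
e=np.array([.985,.174,0]); f=np.array([-.174,.985,0]); T=arm.read_state()['position']
# finger points low region by depth
loc=np.stack([(X-T)@e,(X-T)@f,X[...,2]],-1)
m=(np.abs(loc[...,0])<.03)&(np.abs(loc[...,1])<.05)&(loc[...,2]>.075)&(loc[...,2]<.125)
q=loc[m]; print(len(q))
for a in np.arange(-.05,.05,.005):
    k=q[(q[:,1]>=a)&(q[:,1]<a+.005)]
    if len(k): print(round(a,3),len(k),'x',k[:,0].min(),k[:,0].max(),'z',k[:,2].min(),k[:,2].max())
# packs via scene masks
hsv=cv2.cvtColor(im,cv2.COLOR_RGB2HSV); H,S,V=[hsv[...,i].astype(int) for i in range(3)]
M=((H>5)&(H<18)&(S>120)&(V>60)).astype(np.uint8); M[:225]=0; M[285:]=0; M[:,:265]=0;M[:,:][:,335:]=0
M=cv2.morphologyEx(M,cv2.MORPH_CLOSE,np.ones((5,5),np.uint8)); n,l,st,c=cv2.connectedComponentsWithStats(M)
for i in range(1,n):
    if st[i,4]>10: 
        W=np.array([onplane(p,u,v,.026)[:2] for v,u in np.argwhere(l==i)],np.float32); print(st[i],cv2.minAreaRect(W),cv2.boxPoints(cv2.minAreaRect(W)).ravel(), np.nanmedian(X[l==i],0))
E
```

```text
193
-0.035 35 x -0.005843959098728234 0.010849933664013942 z 0.09252109685019579 0.12316159665868412
-0.03 20 x -0.0024562984632913063 0.013154669717052647 z 0.08806203703207074 0.12491572978374553
-0.025 24 x 0.007041492790157898 0.013609834088013506 z 0.08552524893112569 0.12347299791810262
-0.02 9 x 0.01033078060656546 0.012616982041238524 z 0.09127805231373397 0.11917694400528801
0.01 37 x -0.006605853585705707 0.013551793927731731 z 0.08647308114279069 0.1235193409375816
0.015 56 x -0.008245756587729924 0.01238402522585029 z 0.0842161171432012 0.12493471789477174
0.02 6 x 0.006469460147698562 0.011221197818492738 z 0.09287910961031164 0.12181396503421348
0.025 5 x 0.007698597327324886 0.009498256067715462 z 0.09554572703996025 0.11408391971909942
0.03 1 x 0.006211276803103987 0.006211276803103987 z 0.11295162022855851 0.11295162022855851
[296 244   6   6  19] ((0.5945631861686707, -0.05910959094762802), (0.013741973787546158, 0.019415516406297684), 13.422783851623535) [ 0.5856 -0.0513  0.5901 -0.0701  0.6035 -0.067   0.599  -0.0481] [ 0.5918 -0.0583  0.023 ]
[272 262  22  14 129] ((0.6307886838912964, -0.14692679047584534), (0.06428304314613342, 0.02593741938471794), 10.9007568359375) [ 0.5968 -0.1403  0.6017 -0.1657  0.6648 -0.1536  0.6599 -0.1281] [ 0.625  -0.144   0.0226]
```

Comparing the fingers' known place with the scene view shows about a 4 mm y bias in the scene camera, so I trust the top view. Descending and gripping.

Call:
play_rows --plan '[{"jaw":155,"dx":-0.002,"dy":0.001,"dz":-0.015,"wx":0,"wy":0,"wz":0},{"jaw":155,"dx":-0.002,"dy":0.001,"dz":-0.03,"wx":0,"wy":0,"wz":0},{"jaw":155,"dx":-0.002,"dy":0.001,"dz":-0.045,"wx":0,"wy":0,"wz":0},{"jaw":155,"dx":-0.002,"dy":0.001,"dz":-0.06,"wx":0,"wy":0,"wz":0},{"jaw":155,"dx":-0.002,"dy":0.001,"dz":-0.074,"wx":0,"wy":0,"wz":0}]'

```text
t: 15.7
position: [0.6177, -0.1411, 0.0104]
tool_rot: [[0.984, 0.18, 0.001], [0.18, -0.984, -0.0], [0.0, 0.0, -1.0]]
contact_force: [0.7, -0.2, -0.0]
width: 0.0332
```

Call:
play_rows --plan '[{"jaw":155,"dx":0,"dy":0,"dz":0,"wx":0,"wy":0,"wz":0},{"jaw":255,"dx":0,"dy":0,"dz":0,"wx":0,"wy":0,"wz":0},{"jaw":255,"dx":0,"dy":0,"dz":0,"wx":0,"wy":0,"wz":0},{"jaw":255,"dx":0,"dy":0,"dz":0,"wx":0,"wy":0,"wz":0},{"jaw":255,"dx":0,"dy":0,"dz":0,"wx":0,"wy":0,"wz":0}]'

```text
t: 16.12
position: [0.6183, -0.141, 0.0117]
tool_rot: [[0.984, 0.18, 0.002], [0.18, -0.984, -0.001], [0.001, 0.001, -1.0]]
contact_force: [0.2, 0.8, -0.3]
width: 0.0182
```

Call:
play_rows --plan '[{"jaw":255,"dx":0,"dy":0,"dz":0,"wx":0,"wy":0,"wz":0},{"jaw":255,"dx":0,"dy":0,"dz":0.02,"wx":0,"wy":0,"wz":0},{"jaw":255,"dx":0,"dy":0,"dz":0.05,"wx":0,"wy":0,"wz":0},{"jaw":255,"dx":0,"dy":0,"dz":0.08,"wx":0,"wy":0,"wz":0},{"jaw":255,"dx":0,"dy":0,"dz":0.1,"wx":0,"wy":0,"wz":0}]'

```text
t: 16.53
position: [0.619, -0.141, 0.114]
tool_rot: [[0.984, 0.18, 0.004], [0.18, -0.984, -0.001], [0.003, 0.001, -1.0]]
contact_force: [0.1, -0.4, 0.5]
width: 0.0185
```

Pack gripped (width 18 mm). Carrying it to the yellow bin at offset (+32, +36) mm.

Call:
play_rows --plan '[{"jaw":255,"dx":-0.02,"dy":-0.03,"dz":0,"wx":0,"wy":0,"wz":-0.05},{"jaw":255,"dx":-0.042,"dy":-0.064,"dz":0,"wx":0,"wy":0,"wz":-0.1},{"jaw":255,"dx":-0.063,"dy":-0.097,"dz":0,"wx":0,"wy":0,"wz":-0.15},{"jaw":255,"dx":-0.083,"dy":-0.128,"dz":0,"wx":0,"wy":0,"wz":-0.2},{"jaw":255,"dx":-0.099,"dy":-0.151,"dz":0,"wx":0,"wy":0,"wz":-0.24}]'

```text
t: 16.95
position: [0.5163, -0.2955, 0.1113]
tool_rot: [[0.998, -0.065, -0.0], [-0.065, -0.998, -0.002], [-0.0, 0.002, -1.0]]
contact_force: [0.3, -0.7, 0.1]
width: 0.0187
```

Call:
play_rows --plan '[{"jaw":255,"dx":0,"dy":0,"dz":0,"wx":0,"wy":0,"wz":0},{"jaw":255,"dx":0,"dy":0,"dz":-0.03,"wx":0,"wy":0,"wz":0},{"jaw":255,"dx":0,"dy":0,"dz":-0.065,"wx":0,"wy":0,"wz":0},{"jaw":255,"dx":0,"dy":0,"dz":-0.09,"wx":0,"wy":0,"wz":0},{"jaw":255,"dx":0,"dy":0,"dz":-0.1,"wx":0,"wy":0,"wz":0}]'

```text
t: 17.37
position: [0.5163, -0.2903, 0.0084]
tool_rot: [[0.998, -0.059, -0.006], [-0.059, -0.998, 0.003], [-0.006, -0.003, -1.0]]
contact_force: [-17.4, 7.6, 65.7]
width: 0.0186
```

Call:
play_rows --plan '[{"jaw":255,"dx":0,"dy":0,"dz":-0.001,"wx":0,"wy":0,"wz":0},{"jaw":255,"dx":0,"dy":0,"dz":-0.002,"wx":0,"wy":0,"wz":0},{"jaw":165,"dx":0,"dy":0,"dz":-0.002,"wx":0,"wy":0,"wz":0},{"jaw":165,"dx":0,"dy":0,"dz":-0.002,"wx":0,"wy":0,"wz":0},{"jaw":165,"dx":0,"dy":0,"dz":-0.002,"wx":0,"wy":0,"wz":0}]'

```text
t: 17.78
position: [0.5196, -0.2945, 0.0102]
tool_rot: [[0.998, -0.06, 0.003], [-0.06, -0.998, -0.004], [0.003, 0.004, -1.0]]
contact_force: [0.4, -4.8, 2.3]
width: 0.0302
```

Call:
play_rows --plan '[{"jaw":165,"dx":0,"dy":0,"dz":0.015,"wx":0,"wy":0,"wz":0},{"jaw":165,"dx":0,"dy":0,"dz":0.045,"wx":0,"wy":0,"wz":0},{"jaw":165,"dx":0,"dy":0,"dz":0.08,"wx":0,"wy":0,"wz":0},{"jaw":165,"dx":0,"dy":0,"dz":0.1,"wx":0,"wy":0,"wz":0},{"jaw":165,"dx":0,"dy":0,"dz":0.105,"wx":0,"wy":0,"wz":0}]'

```text
t: 18.2
position: [0.5217, -0.292, 0.1185]
tool_rot: [[0.998, -0.058, 0.007], [-0.058, -0.998, -0.003], [0.007, 0.002, -1.0]]
contact_force: [1.3, 1.0, -0.5]
width: 0.0304
```

```bash
python3 - <<'E'
from h import *
s=arm.read_state(); print(s['position'],s['contact_force'],s['tool_rot'][:,1],s['width'])
im,d,p=grab('scene'); save(im,'s8.png',(150,140,380,310),3.4)
E
```

```text
[ 0.5217 -0.292   0.1185] [ 1.3471  1.0313 -0.4841] [-0.0583 -0.9983  0.0022] 0.030443529617861145
```

View pics/s8.png

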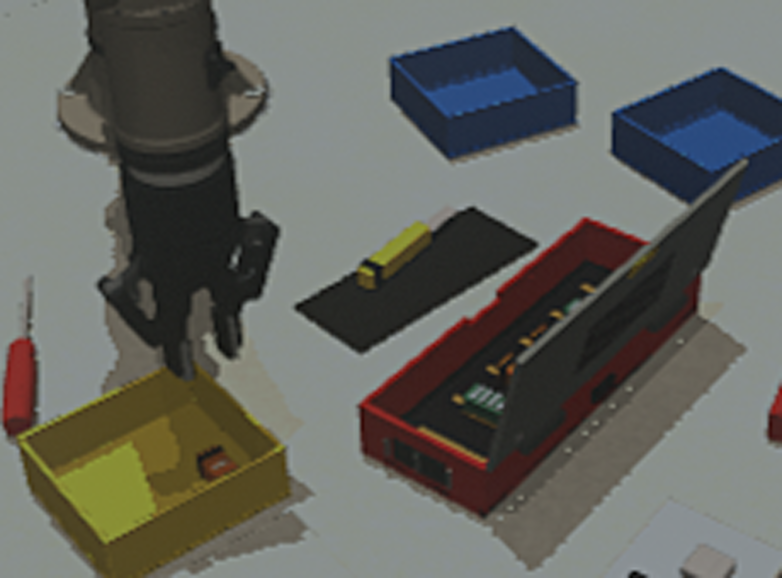

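The pack sits in the yellow bin (crop 215,462). That descent hit hard (65 N), so I'll go slower and release slightly higher from here on. Next is the middle pack.

Call:
play_rows --plan '[{"jaw":155,"dx":0.01,"dy":0.028,"dz":0,"wx":0,"wy":0,"wz":0.05},{"jaw":155,"dx":0.022,"dy":0.064,"dz":0,"wx":0,"wy":0,"wz":0.1},{"jaw":155,"dx":0.034,"dy":0.1,"dz":0,"wx":0,"wy":0,"wz":0.15},{"jaw":155,"dx":0.046,"dy":0.136,"dz":0,"wx":0,"wy":0,"wz":0.2},{"jaw":155,"dx":0.058,"dy":0.172,"dz":0,"wx":0,"wy":0,"wz":0.24}]'

```text
t: 18.67
position: [0.5757, -0.1173, 0.1122]
tool_rot: [[0.983, 0.182, -0.003], [0.182, -0.983, 0.001], [-0.003, -0.002, -1.0]]
contact_force: [1.1, 0.2, -0.2]
width: 0.0335
```

Call:
play_rows --plan '[{"jaw":155,"dx":0.01,"dy":0.03,"dz":0,"wx":0,"wy":0,"wz":0},{"jaw":155,"dx":0.018,"dy":0.055,"dz":-0.01,"wx":0,"wy":0,"wz":0},{"jaw":155,"dx":0.022,"dy":0.068,"dz":-0.02,"wx":0,"wy":0,"wz":0},{"jaw":155,"dx":0.022,"dy":0.068,"dz":-0.03,"wx":0,"wy":0,"wz":0},{"jaw":155,"dx":0.022,"dy":0.068,"dz":-0.03,"wx":0,"wy":0,"wz":0}]'

```text
t: 19.08
position: [0.5958, -0.051, 0.0802]
tool_rot: [[0.983, 0.182, -0.007], [0.182, -0.983, 0.0], [-0.007, -0.002, -1.0]]
contact_force: [-0.6, -1.0, -1.6]
width: 0.0333
```

Call:
play_rows --plan '[{"jaw":155,"dx":0,"dy":0,"dz":0,"wx":0,"wy":0,"wz":0},{"jaw":155,"dx":0,"dy":0,"dz":0,"wx":0,"wy":0,"wz":0},{"jaw":155,"dx":0,"dy":0,"dz":0,"wx":0,"wy":0,"wz":0},{"jaw":155,"dx":0,"dy":0,"dz":0,"wx":0,"wy":0,"wz":0},{"jaw":155,"dx":0,"dy":0,"dz":0,"wx":0,"wy":0,"wz":0}]'

```text
t: 19.5
position: [0.5989, -0.0528, 0.0843]
tool_rot: [[0.984, 0.178, 0.001], [0.178, -0.984, -0.0], [0.001, 0.001, -1.0]]
contact_force: [0.3, -1.1, -0.5]
width: 0.0338
```

```bash
python3 - <<'E'
from items import *
s=arm.read_state(); T=s['position']; print(T,s['tool_rot'][:,1],s['width'])
im,d,p=grab('top')
for o in items(im,p): print(o)
X=cloud(d,p); hsv=cv2.cvtColor(im,cv2.COLOR_RGB2HSV)
# green pixel hue check around module A
for w in ((.608,-.097),(.586,.040)):
    R=np.array(p['R']); c=R@np.array([*w,.028])+p['t']; u=int(c[0]/c[2]*p['fx']+p['cx']); v=int(c[1]/c[2]*p['fy']+p['cy']); print(u,v,hsv[v-3:v+4,u-1:u+2].reshape(-1,3)[::3].tolist())
E
```

```text
[ 0.5989 -0.0528  0.0843] [ 0.1785 -0.9839  0.0006] 0.03377428220973608
('pack', array([ 0.5973, -0.0503]), array([0.0516, 0.0207]), 11.907339096069336, np.int32(122), array([290.0328, 154.582 ]))
('pack', array([ 0.5921, -0.0055]), array([0.0509, 0.025 ]), 10.491164207458496, np.int32(152), array([271.4868, 157.7434]))
308 148 [[16, 35, 96], [18, 41, 94], [19, 38, 93], [17, 38, 94], [19, 38, 93], [17, 39, 91], [21, 37, 90]]
252 159 [[87, 43, 130], [83, 56, 122], [95, 37, 138], [89, 42, 122], [81, 58, 114], [90, 33, 130], [90, 38, 114]]
```

Call:
play_rows --plan '[{"jaw":155,"dx":0.002,"dy":0.0015,"dz":-0.02,"wx":0,"wy":0,"wz":0},{"jaw":155,"dx":0.002,"dy":0.0015,"dz":-0.04,"wx":0,"wy":0,"wz":0},{"jaw":155,"dx":0.002,"dy":0.0015,"dz":-0.056,"wx":0,"wy":0,"wz":0},{"jaw":155,"dx":0.002,"dy":0.0015,"dz":-0.067,"wx":0,"wy":0,"wz":0},{"jaw":155,"dx":0.002,"dy":0.0015,"dz":-0.072,"wx":0,"wy":0,"wz":0}]'

```text
t: 19.97
position: [0.5996, -0.0505, 0.0102]
tool_rot: [[0.984, 0.18, -0.002], [0.18, -0.984, -0.0], [-0.002, -0.0, -1.0]]
contact_force: [-0.0, 0.5, -0.6]
width: 0.0335
```

Call:
play_rows --plan '[{"jaw":155,"dx":0,"dy":0,"dz":0,"wx":0,"wy":0,"wz":0},{"jaw":255,"dx":0,"dy":0,"dz":0,"wx":0,"wy":0,"wz":0},{"jaw":255,"dx":0,"dy":0,"dz":0,"wx":0,"wy":0,"wz":0},{"jaw":255,"dx":0,"dy":0,"dz":0,"wx":0,"wy":0,"wz":0},{"jaw":255,"dx":0,"dy":0,"dz":0,"wx":0,"wy":0,"wz":0}]'

```text
t: 20.38
position: [0.6014, -0.0504, 0.0127]
tool_rot: [[0.984, 0.18, 0.002], [0.18, -0.984, -0.0], [0.002, 0.001, -1.0]]
contact_force: [-0.0, 0.2, 2.1]
width: 0.0183
```

Call:
play_rows --plan '[{"jaw":255,"dx":0,"dy":0,"dz":0,"wx":0,"wy":0,"wz":0},{"jaw":255,"dx":0,"dy":0,"dz":0.02,"wx":0,"wy":0,"wz":0},{"jaw":255,"dx":0,"dy":0,"dz":0.05,"wx":0,"wy":0,"wz":0},{"jaw":255,"dx":0,"dy":0,"dz":0.08,"wx":0,"wy":0,"wz":0},{"jaw":255,"dx":0,"dy":0,"dz":0.1,"wx":0,"wy":0,"wz":0}]'

```text
t: 20.8
position: [0.6018, -0.0502, 0.1146]
tool_rot: [[0.984, 0.18, 0.003], [0.18, -0.984, -0.0], [0.003, 0.001, -1.0]]
contact_force: [-0.1, -0.8, -0.2]
width: 0.0183
```

Call:
play_rows --plan '[{"jaw":255,"dx":-0.008,"dy":-0.028,"dz":0,"wx":0,"wy":0,"wz":-0.05},{"jaw":255,"dx":-0.018,"dy":-0.064,"dz":0,"wx":0,"wy":0,"wz":-0.1},{"jaw":255,"dx":-0.028,"dy":-0.1,"dz":0,"wx":0,"wy":0,"wz":-0.15},{"jaw":255,"dx":-0.038,"dy":-0.136,"dz":0,"wx":0,"wy":0,"wz":-0.2},{"jaw":255,"dx":-0.048,"dy":-0.172,"dz":0,"wx":0,"wy":0,"wz":-0.24}]'

```text
t: 21.22
position: [0.552, -0.2239, 0.1121]
tool_rot: [[0.998, -0.061, 0.0], [-0.061, -0.998, -0.0], [0.0, 0.0, -1.0]]
contact_force: [0.9, -0.1, -0.3]
width: 0.0182
```

Call:
play_rows --plan '[{"jaw":255,"dx":-0.01,"dy":-0.036,"dz":0,"wx":0,"wy":0,"wz":0},{"jaw":255,"dx":-0.02,"dy":-0.072,"dz":0,"wx":0,"wy":0,"wz":0},{"jaw":255,"dx":-0.03,"dy":-0.105,"dz":0,"wx":0,"wy":0,"wz":0},{"jaw":255,"dx":-0.036,"dy":-0.13,"dz":0,"wx":0,"wy":0,"wz":0},{"jaw":255,"dx":-0.038,"dy":-0.14,"dz":0,"wx":0,"wy":0,"wz":0}]'

```text
t: 21.63
position: [0.5117, -0.3682, 0.1118]
tool_rot: [[0.998, -0.066, -0.001], [-0.066, -0.998, -0.003], [-0.001, 0.003, -1.0]]
contact_force: [0.0, -0.6, 0.3]
width: 0.0187
```

Call:
play_rows --plan '[{"jaw":255,"dx":0,"dy":0,"dz":0,"wx":0,"wy":0,"wz":0},{"jaw":255,"dx":0,"dy":0,"dz":-0.025,"wx":0,"wy":0,"wz":0},{"jaw":255,"dx":0,"dy":0,"dz":-0.05,"wx":0,"wy":0,"wz":0},{"jaw":255,"dx":0,"dy":0,"dz":-0.07,"wx":0,"wy":0,"wz":0},{"jaw":255,"dx":0,"dy":0,"dz":-0.08,"wx":0,"wy":0,"wz":0}]'

```text
t: 22.05
position: [0.5144, -0.3581, 0.0291]
tool_rot: [[0.998, -0.055, -0.003], [-0.055, -0.998, 0.004], [-0.003, -0.004, -1.0]]
contact_force: [-0.4, 0.2, -0.1]
width: 0.0184
```

Call:
play_rows --plan '[{"jaw":255,"dx":0,"dy":0,"dz":-0.004,"wx":0,"wy":0,"wz":0},{"jaw":255,"dx":0,"dy":0,"dz":-0.008,"wx":0,"wy":0,"wz":0},{"jaw":255,"dx":0,"dy":0,"dz":-0.012,"wx":0,"wy":0,"wz":0},{"jaw":255,"dx":0,"dy":0,"dz":-0.016,"wx":0,"wy":0,"wz":0},{"jaw":255,"dx":0,"dy":0,"dz":-0.019,"wx":0,"wy":0,"wz":0}]'

```text
t: 22.47
position: [0.5153, -0.3626, 0.0133]
tool_rot: [[0.998, -0.059, 0.001], [-0.059, -0.998, -0.001], [0.001, 0.001, -1.0]]
contact_force: [-0.1, -0.3, -0.1]
width: 0.0184
```

Call:
play_rows --plan '[{"jaw":255,"dx":0,"dy":0,"dz":0,"wx":0,"wy":0,"wz":0},{"jaw":165,"dx":0,"dy":0,"dz":0,"wx":0,"wy":0,"wz":0},{"jaw":165,"dx":0,"dy":0,"dz":0,"wx":0,"wy":0,"wz":0},{"jaw":165,"dx":0,"dy":0,"dz":0,"wx":0,"wy":0,"wz":0},{"jaw":165,"dx":0,"dy":0,"dz":0.005,"wx":0,"wy":0,"wz":0}]'

```text
t: 22.88
position: [0.5141, -0.362, 0.0173]
tool_rot: [[0.998, -0.059, -0.001], [-0.059, -0.998, 0.001], [-0.001, -0.001, -1.0]]
contact_force: [-0.5, 0.2, -0.3]
width: 0.0301
```

Call:
play_rows --plan '[{"jaw":155,"dx":0,"dy":0,"dz":0.02,"wx":0,"wy":0,"wz":0},{"jaw":155,"dx":0,"dy":0,"dz":0.05,"wx":0,"wy":0,"wz":0},{"jaw":155,"dx":0,"dy":0,"dz":0.08,"wx":0,"wy":0,"wz":0},{"jaw":155,"dx":0.005,"dy":0.02,"dz":0.1,"wx":0,"wy":0,"wz":0.04},{"jaw":155,"dx":0.014,"dy":0.055,"dz":0.1,"wx":0,"wy":0,"wz":0.08}]'

```text
t: 23.3
position: [0.5301, -0.3144, 0.1238]
tool_rot: [[1.0, 0.014, 0.008], [0.014, -1.0, -0.009], [0.008, 0.009, -1.0]]
contact_force: [0.6, 1.2, 0.5]
width: 0.0335
```

Call:
play_rows --plan '[{"jaw":155,"dx":0.008,"dy":0.036,"dz":0,"wx":0,"wy":0,"wz":0.04},{"jaw":155,"dx":0.016,"dy":0.072,"dz":0,"wx":0,"wy":0,"wz":0.08},{"jaw":155,"dx":0.024,"dy":0.108,"dz":0,"wx":0,"wy":0,"wz":0.12},{"jaw":155,"dx":0.032,"dy":0.144,"dz":0,"wx":0,"wy":0,"wz":0.16},{"jaw":155,"dx":0.04,"dy":0.18,"dz":0,"wx":0,"wy":0,"wz":0.16}]'

```text
t: 23.72
position: [0.569, -0.1258, 0.1186]
tool_rot: [[0.984, 0.181, 0.001], [0.181, -0.984, -0.0], [0.001, 0.001, -1.0]]
contact_force: [0.5, -1.0, -0.1]
width: 0.0334
```

Call:
play_rows --plan '[{"jaw":155,"dx":0.008,"dy":0.036,"dz":0,"wx":0,"wy":0,"wz":0},{"jaw":155,"dx":0.016,"dy":0.072,"dz":0,"wx":0,"wy":0,"wz":0},{"jaw":155,"dx":0.022,"dy":0.1,"dz":-0.01,"wx":0,"wy":0,"wz":0},{"jaw":155,"dx":0.026,"dy":0.118,"dz":-0.02,"wx":0,"wy":0,"wz":0},{"jaw":155,"dx":0.026,"dy":0.118,"dz":-0.025,"wx":0,"wy":0,"wz":0}]'

```text
t: 24.13
position: [0.5951, -0.0024, 0.0928]
tool_rot: [[0.982, 0.188, 0.001], [0.188, -0.982, 0.004], [0.001, -0.004, -1.0]]
contact_force: [-0.1, 0.7, -0.3]
width: 0.0333
```

Call:
play_rows --plan '[{"jaw":155,"dx":0,"dy":0,"dz":0,"wx":0,"wy":0,"wz":0},{"jaw":155,"dx":0,"dy":0,"dz":0,"wx":0,"wy":0,"wz":0},{"jaw":155,"dx":0,"dy":0,"dz":0,"wx":0,"wy":0,"wz":0},{"jaw":155,"dx":0,"dy":0,"dz":0,"wx":0,"wy":0,"wz":0},{"jaw":155,"dx":0,"dy":0,"dz":0,"wx":0,"wy":0,"wz":0}]'

```text
t: 24.55
position: [0.5949, -0.0109, 0.0933]
tool_rot: [[0.984, 0.178, 0.001], [0.178, -0.984, -0.001], [0.001, 0.001, -1.0]]
contact_force: [-0.2, 0.2, 0.3]
width: 0.0332
```

Call:
play_rows --plan '[{"jaw":155,"dx":0,"dy":0.005,"dz":-0.02,"wx":0,"wy":0,"wz":0},{"jaw":155,"dx":0,"dy":0.005,"dz":-0.045,"wx":0,"wy":0,"wz":0},{"jaw":155,"dx":0,"dy":0.005,"dz":-0.064,"wx":0,"wy":0,"wz":0},{"jaw":155,"dx":0,"dy":0.005,"dz":-0.076,"wx":0,"wy":0,"wz":0},{"jaw":155,"dx":0,"dy":0.005,"dz":-0.081,"wx":0,"wy":0,"wz":0}]'

```text
t: 24.97
position: [0.5934, -0.0051, 0.0101]
tool_rot: [[0.984, 0.179, -0.003], [0.179, -0.984, -0.0], [-0.003, -0.0, -1.0]]
contact_force: [-0.4, 0.2, -0.6]
width: 0.0335
```

Call:
play_rows --plan '[{"jaw":155,"dx":0,"dy":0,"dz":0,"wx":0,"wy":0,"wz":0},{"jaw":255,"dx":0,"dy":0,"dz":0,"wx":0,"wy":0,"wz":0},{"jaw":255,"dx":0,"dy":0,"dz":0,"wx":0,"wy":0,"wz":0},{"jaw":255,"dx":0,"dy":0,"dz":0,"wx":0,"wy":0,"wz":0},{"jaw":255,"dx":0,"dy":0,"dz":0,"wx":0,"wy":0,"wz":0}]'

```text
t: 25.38
position: [0.5956, -0.0043, 0.0129]
tool_rot: [[0.984, 0.18, 0.002], [0.18, -0.984, -0.0], [0.002, 0.001, -1.0]]
contact_force: [-0.1, -0.1, 1.6]
width: 0.0185
```

Call:
play_rows --plan '[{"jaw":255,"dx":0,"dy":0,"dz":0,"wx":0,"wy":0,"wz":0},{"jaw":255,"dx":0,"dy":0,"dz":0.02,"wx":0,"wy":0,"wz":0},{"jaw":255,"dx":0,"dy":0,"dz":0.05,"wx":0,"wy":0,"wz":0},{"jaw":255,"dx":0,"dy":0,"dz":0.08,"wx":0,"wy":0,"wz":0},{"jaw":255,"dx":0,"dy":0,"dz":0.1,"wx":0,"wy":0,"wz":0}]'

```text
t: 25.8
position: [0.5957, -0.0041, 0.1145]
tool_rot: [[0.984, 0.18, 0.003], [0.18, -0.984, 0.0], [0.003, 0.001, -1.0]]
contact_force: [0.4, -0.4, -0.6]
width: 0.0182
```

Call:
play_rows --plan '[{"jaw":255,"dx":-0.014,"dy":-0.028,"dz":0,"wx":0,"wy":0,"wz":-0.05},{"jaw":255,"dx":-0.03,"dy":-0.06,"dz":0,"wx":0,"wy":0,"wz":-0.1},{"jaw":255,"dx":-0.047,"dy":-0.095,"dz":0,"wx":0,"wy":0,"wz":-0.15},{"jaw":255,"dx":-0.063,"dy":-0.128,"dz":0,"wx":0,"wy":0,"wz":-0.2},{"jaw":255,"dx":-0.08,"dy":-0.162,"dz":0,"wx":0,"wy":0,"wz":-0.24}]'

```text
t: 26.22
position: [0.5137, -0.1675, 0.112]
tool_rot: [[0.998, -0.061, 0.0], [-0.061, -0.998, -0.0], [0.0, 0.0, -1.0]]
contact_force: [1.6, -0.6, -1.0]
width: 0.0181
```

Call:
play_rows --plan '[{"jaw":255,"dx":-0.016,"dy":-0.034,"dz":0,"wx":0,"wy":0,"wz":0},{"jaw":255,"dx":-0.032,"dy":-0.066,"dz":0,"wx":0,"wy":0,"wz":0},{"jaw":255,"dx":-0.046,"dy":-0.094,"dz":0,"wx":0,"wy":0,"wz":0},{"jaw":255,"dx":-0.056,"dy":-0.114,"dz":0,"wx":0,"wy":0,"wz":0},{"jaw":255,"dx":-0.058,"dy":-0.12,"dz":0,"wx":0,"wy":0,"wz":0}]'

```text
t: 26.63
position: [0.4534, -0.291, 0.1118]
tool_rot: [[0.998, -0.066, -0.002], [-0.066, -0.998, -0.002], [-0.002, 0.002, -1.0]]
contact_force: [0.3, -0.4, -0.4]
width: 0.0184
```

Call:
play_rows --plan '[{"jaw":255,"dx":0,"dy":0,"dz":0,"wx":0,"wy":0,"wz":0},{"jaw":255,"dx":0,"dy":0,"dz":-0.025,"wx":0,"wy":0,"wz":0},{"jaw":255,"dx":0,"dy":0,"dz":-0.05,"wx":0,"wy":0,"wz":0},{"jaw":255,"dx":0,"dy":0,"dz":-0.07,"wx":0,"wy":0,"wz":0},{"jaw":255,"dx":0,"dy":0,"dz":-0.08,"wx":0,"wy":0,"wz":0}]'

```text
t: 27.05
position: [0.4566, -0.283, 0.0295]
tool_rot: [[0.998, -0.056, -0.003], [-0.056, -0.998, 0.003], [-0.003, -0.003, -1.0]]
contact_force: [0.2, 0.0, -0.5]
width: 0.0187
```

Call:
play_rows --plan '[{"jaw":255,"dx":0,"dy":0,"dz":-0.004,"wx":0,"wy":0,"wz":0},{"jaw":255,"dx":0,"dy":0,"dz":-0.008,"wx":0,"wy":0,"wz":0},{"jaw":255,"dx":0,"dy":0,"dz":-0.012,"wx":0,"wy":0,"wz":0},{"jaw":255,"dx":0,"dy":0,"dz":-0.016,"wx":0,"wy":0,"wz":0},{"jaw":255,"dx":0,"dy":0,"dz":-0.019,"wx":0,"wy":0,"wz":0}]'

```text
t: 27.47
position: [0.4573, -0.2866, 0.0132]
tool_rot: [[0.998, -0.059, 0.001], [-0.059, -0.998, -0.001], [0.001, 0.001, -1.0]]
contact_force: [0.4, -0.6, -0.6]
width: 0.0181
```

Call:
play_rows --plan '[{"jaw":255,"dx":0,"dy":0,"dz":0,"wx":0,"wy":0,"wz":0},{"jaw":165,"dx":0,"dy":0,"dz":0,"wx":0,"wy":0,"wz":0},{"jaw":165,"dx":0,"dy":0,"dz":0,"wx":0,"wy":0,"wz":0},{"jaw":165,"dx":0,"dy":0,"dz":0,"wx":0,"wy":0,"wz":0},{"jaw":165,"dx":0,"dy":0,"dz":0.005,"wx":0,"wy":0,"wz":0}]'

```text
t: 27.88
position: [0.4561, -0.2874, 0.0175]
tool_rot: [[0.998, -0.06, -0.001], [-0.06, -0.998, -0.001], [-0.0, 0.001, -1.0]]
contact_force: [-0.6, -4.1, -3.3]
width: 0.0304
```

Call:
play_rows --plan '[{"jaw":155,"dx":0,"dy":0,"dz":0.02,"wx":0,"wy":0,"wz":0},{"jaw":155,"dx":0,"dy":0,"dz":0.05,"wx":0,"wy":0,"wz":0},{"jaw":155,"dx":0,"dy":0,"dz":0.08,"wx":0,"wy":0,"wz":0},{"jaw":155,"dx":0.015,"dy":0.02,"dz":0.1,"wx":0,"wy":0,"wz":0.04},{"jaw":155,"dx":0.035,"dy":0.045,"dz":0.1,"wx":0,"wy":0,"wz":0.08}]'

```text
t: 28.3
position: [0.4935, -0.2444, 0.1232]
tool_rot: [[1.0, 0.016, 0.007], [0.016, -1.0, -0.005], [0.007, 0.005, -1.0]]
contact_force: [2.0, 0.0, 0.2]
width: 0.0336
```

Call:
play_rows --plan '[{"jaw":155,"dx":0.022,"dy":0.028,"dz":0,"wx":0,"wy":0,"wz":0.04},{"jaw":155,"dx":0.046,"dy":0.056,"dz":0,"wx":0,"wy":0,"wz":0.08},{"jaw":155,"dx":0.07,"dy":0.086,"dz":0,"wx":0,"wy":0,"wz":0.12},{"jaw":155,"dx":0.094,"dy":0.115,"dz":0,"wx":0,"wy":0,"wz":0.16},{"jaw":155,"dx":0.112,"dy":0.138,"dz":-0.01,"wx":0,"wy":0,"wz":0.16}]'

```text
t: 28.72
position: [0.6071, -0.0991, 0.1105]
tool_rot: [[0.983, 0.184, 0.006], [0.184, -0.983, 0.002], [0.006, -0.001, -1.0]]
contact_force: [-0.4, 0.1, -0.3]
width: 0.0335
```

Call:
play_rows --plan '[{"jaw":155,"dx":0.004,"dy":0.006,"dz":-0.01,"wx":0,"wy":0,"wz":0},{"jaw":155,"dx":0.004,"dy":0.006,"dz":-0.015,"wx":0,"wy":0,"wz":0},{"jaw":155,"dx":0.004,"dy":0.006,"dz":-0.015,"wx":0,"wy":0,"wz":0},{"jaw":155,"dx":0.004,"dy":0.006,"dz":-0.015,"wx":0,"wy":0,"wz":0},{"jaw":155,"dx":0.004,"dy":0.006,"dz":-0.015,"wx":0,"wy":0,"wz":0}]'

```text
t: 29.13
position: [0.6068, -0.0997, 0.0932]
tool_rot: [[0.984, 0.177, -0.0], [0.177, -0.984, -0.001], [-0.001, 0.001, -1.0]]
contact_force: [0.7, 0.6, 0.7]
width: 0.0334
```

```bash
python3 - <<'E'
from items import *
s=arm.read_state(); T=s['position']; print(T,s['tool_rot'][:,1],s['width'])
im,d,p=grab('top'); save(im,'t3.png',(230,100,470,240),3.3)
for o in items(im,p,(360,150,460,240)): print(o)
for o in items(im,p): print(o)
E
```

```text
[ 0.6068 -0.0997  0.0932] [ 0.1768 -0.9843  0.0012] 0.03343636607762019
('pack', array([ 0.5107, -0.3591]), array([0.0188, 0.0376]), 83.60152435302734, np.int32(106), array([420.0377, 182.    ]))
```

View pics/t3.png

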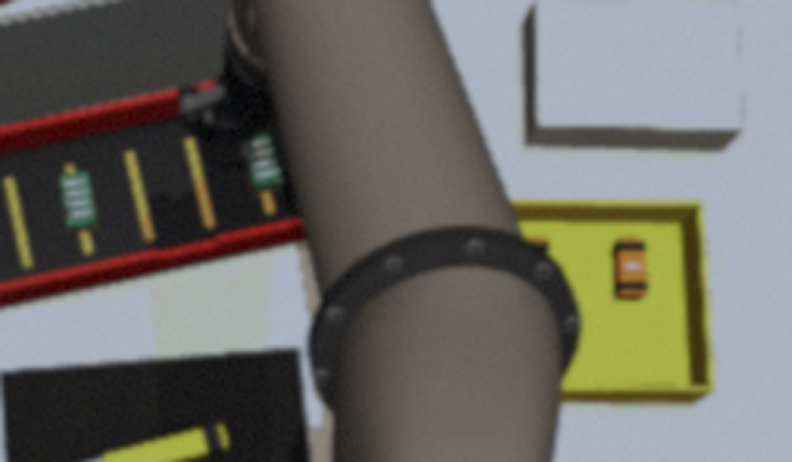

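Two packs show in the yellow bin (the third is behind the arm), and the modules haven't moved. Taking module A to the blue bin at y=+0.33.

Call:
play_rows --plan '[{"jaw":155,"dx":0.002,"dy":0.004,"dz":-0.02,"wx":0,"wy":0,"wz":0},{"jaw":155,"dx":0.002,"dy":0.004,"dz":-0.045,"wx":0,"wy":0,"wz":0},{"jaw":155,"dx":0.002,"dy":0.004,"dz":-0.064,"wx":0,"wy":0,"wz":0},{"jaw":155,"dx":0.002,"dy":0.004,"dz":-0.076,"wx":0,"wy":0,"wz":0},{"jaw":155,"dx":0.002,"dy":0.004,"dz":-0.081,"wx":0,"wy":0,"wz":0}]'

```text
t: 29.6
position: [0.6081, -0.0944, 0.0103]
tool_rot: [[0.984, 0.178, -0.003], [0.178, -0.984, -0.0], [-0.003, -0.0, -1.0]]
contact_force: [-1.2, -0.0, -0.4]
width: 0.0334
```

Call:
play_rows --plan '[{"jaw":155,"dx":0,"dy":0,"dz":0,"wx":0,"wy":0,"wz":0},{"jaw":255,"dx":0,"dy":0,"dz":0,"wx":0,"wy":0,"wz":0},{"jaw":255,"dx":0,"dy":0,"dz":0,"wx":0,"wy":0,"wz":0},{"jaw":255,"dx":0,"dy":0,"dz":0,"wx":0,"wy":0,"wz":0},{"jaw":255,"dx":0,"dy":0,"dz":0,"wx":0,"wy":0,"wz":0}]'

```text
t: 30.02
position: [0.6107, -0.0935, 0.0131]
tool_rot: [[0.984, 0.18, 0.002], [0.18, -0.984, -0.0], [0.002, 0.001, -1.0]]
contact_force: [-0.9, -1.3, 3.2]
width: 0.0183
```

Call:
play_rows --plan '[{"jaw":255,"dx":0,"dy":0,"dz":0,"wx":0,"wy":0,"wz":0},{"jaw":255,"dx":0,"dy":0,"dz":0.02,"wx":0,"wy":0,"wz":0},{"jaw":255,"dx":0,"dy":0,"dz":0.05,"wx":0,"wy":0,"wz":0},{"jaw":255,"dx":0,"dy":0,"dz":0.08,"wx":0,"wy":0,"wz":0},{"jaw":255,"dx":0,"dy":0,"dz":0.1,"wx":0,"wy":0,"wz":0}]'

```text
t: 30.43
position: [0.6107, -0.0932, 0.1145]
tool_rot: [[0.984, 0.18, 0.003], [0.18, -0.984, -0.0], [0.003, 0.001, -1.0]]
contact_force: [0.4, -0.1, -0.3]
width: 0.0184
```

Call:
play_rows --plan '[{"jaw":255,"dx":-0.009,"dy":0.032,"dz":0,"wx":0,"wy":0,"wz":-0.03},{"jaw":255,"dx":-0.019,"dy":0.068,"dz":0,"wx":0,"wy":0,"wz":-0.06},{"jaw":255,"dx":-0.029,"dy":0.105,"dz":0,"wx":0,"wy":0,"wz":-0.09},{"jaw":255,"dx":-0.04,"dy":0.142,"dz":0,"wx":0,"wy":0,"wz":-0.12},{"jaw":255,"dx":-0.05,"dy":0.18,"dz":0,"wx":0,"wy":0,"wz":-0.14}]'

```text
t: 30.85
position: [0.5587, 0.0879, 0.1119]
tool_rot: [[0.999, 0.039, 0.0], [0.039, -0.999, -0.0], [0.0, 0.0, -1.0]]
contact_force: [-0.2, 0.4, 0.1]
width: 0.0183
```

Call:
play_rows --plan '[{"jaw":255,"dx":-0.01,"dy":0.037,"dz":0,"wx":0,"wy":0,"wz":-0.03},{"jaw":255,"dx":-0.02,"dy":0.074,"dz":0,"wx":0,"wy":0,"wz":-0.06},{"jaw":255,"dx":-0.03,"dy":0.11,"dz":0,"wx":0,"wy":0,"wz":-0.09},{"jaw":255,"dx":-0.04,"dy":0.145,"dz":0,"wx":0,"wy":0,"wz":-0.12},{"jaw":255,"dx":-0.05,"dy":0.178,"dz":0,"wx":0,"wy":0,"wz":-0.14}]'

```text
t: 31.27
position: [0.5087, 0.2668, 0.112]
tool_rot: [[0.995, -0.099, 0.0], [-0.099, -0.995, 0.0], [0.0, -0.0, -1.0]]
contact_force: [1.2, -1.0, -1.0]
width: 0.0182
```

Call:
play_rows --plan '[{"jaw":255,"dx":-0.003,"dy":0.015,"dz":0,"wx":0,"wy":0,"wz":0},{"jaw":255,"dx":-0.005,"dy":0.024,"dz":0,"wx":0,"wy":0,"wz":0},{"jaw":255,"dx":-0.005,"dy":0.024,"dz":-0.02,"wx":0,"wy":0,"wz":0},{"jaw":255,"dx":-0.005,"dy":0.024,"dz":-0.04,"wx":0,"wy":0,"wz":0},{"jaw":255,"dx":-0.005,"dy":0.024,"dz":-0.05,"wx":0,"wy":0,"wz":0}]'

```text
t: 31.68
position: [0.504, 0.2867, 0.0597]
tool_rot: [[0.995, -0.1, -0.002], [-0.1, -0.995, -0.003], [-0.002, 0.003, -1.0]]
contact_force: [-0.2, -0.6, 0.2]
width: 0.0181
```

```bash
python3 - <<'E'
from h import *
s=arm.read_state(); print(s['position'],s['tool_rot'][:,1],s['width'],s['joints'])
im,d,p=grab('top'); np.savez('pics/t4.npz',im=im,d=d)
R=np.array(p['R'])
hsv=cv2.cvtColor(im,cv2.COLOR_RGB2HSV)
z=np.load('pics/scene0.npz'); p=arm.camera_params('scene'); hs=cv2.cvtColor(z['im'],cv2.COLOR_RGB2HSV); X=cloud(z['d'],p)
M=(hs[...,0]>100)&(hs[...,0]<130)&(hs[...,1]>100)&(X[...,2]>.043)&(X[...,2]<.056); M[:155]=0;M[:,:325]=0;M[:,395:]=0
P=X[M]; print(len(P),cv2.minAreaRect(P[:,:2].astype(np.float32)))
M=(X[...,2]>.02)&(X[...,0]>.5)&(X[...,0]<.8)&(X[...,1]>.25)&(X[...,1]<.5); M[:,:395]=0; P=X[M]; print('spray',P.mean(0),P.min(0),P.max(0))
E
```

```text
[0.504  0.2867 0.0597] [-0.1   -0.995  0.003] 0.018110694088729166 [-0.3205  0.4784 -0.3454  1.8586  0.2113  0.8437 -2.4428]
166 ((0.48315513134002686, 0.3293815553188324), (0.15374065935611725, 0.14612527191638947), 85.09081268310547)
spray [0.6549 0.3477 0.099 ] [0.6223 0.3317 0.0202] [0.6753 0.3862 0.1601]
```

Call:
play_rows --plan '[{"jaw":255,"dx":0,"dy":0.008,"dz":-0.01,"wx":0,"wy":0,"wz":0},{"jaw":255,"dx":0,"dy":0.008,"dz":-0.022,"wx":0,"wy":0,"wz":0},{"jaw":255,"dx":0,"dy":0.008,"dz":-0.034,"wx":0,"wy":0,"wz":0},{"jaw":255,"dx":0,"dy":0.008,"dz":-0.042,"wx":0,"wy":0,"wz":0},{"jaw":255,"dx":0,"dy":0.008,"dz":-0.048,"wx":0,"wy":0,"wz":0}]'

```text
t: 32.15
position: [0.5042, 0.2961, 0.0124]
tool_rot: [[0.995, -0.099, -0.001], [-0.099, -0.995, -0.001], [-0.001, 0.001, -1.0]]
contact_force: [-0.2, -0.3, -0.0]
width: 0.0184
```

Call:
play_rows --plan '[{"jaw":255,"dx":0,"dy":0,"dz":0,"wx":0,"wy":0,"wz":0},{"jaw":165,"dx":0,"dy":0,"dz":0,"wx":0,"wy":0,"wz":0},{"jaw":165,"dx":0,"dy":0,"dz":0,"wx":0,"wy":0,"wz":0},{"jaw":165,"dx":0,"dy":0,"dz":0,"wx":0,"wy":0,"wz":0},{"jaw":165,"dx":0,"dy":0,"dz":0.005,"wx":0,"wy":0,"wz":0}]'

```text
t: 32.57
position: [0.5045, 0.2964, 0.0187]
tool_rot: [[0.995, -0.099, -0.001], [-0.099, -0.995, -0.001], [-0.001, 0.001, -1.0]]
contact_force: [0.2, 0.8, -0.6]
width: 0.0303
```

Call:
play_rows --plan '[{"jaw":155,"dx":0,"dy":0,"dz":0.02,"wx":0,"wy":0,"wz":0},{"jaw":155,"dx":0,"dy":0,"dz":0.05,"wx":0,"wy":0,"wz":0},{"jaw":155,"dx":0,"dy":0,"dz":0.08,"wx":0,"wy":0,"wz":0},{"jaw":155,"dx":0.005,"dy":-0.02,"dz":0.1,"wx":0,"wy":0,"wz":0.04},{"jaw":155,"dx":0.015,"dy":-0.055,"dz":0.1,"wx":0,"wy":0,"wz":0.08}]'

```text
t: 32.98
position: [0.5214, 0.2489, 0.1252]
tool_rot: [[1.0, -0.008, 0.01], [-0.009, -1.0, 0.009], [0.009, -0.009, -1.0]]
contact_force: [1.5, 1.2, -0.1]
width: 0.0335
```

Call:
play_rows --plan '[{"jaw":155,"dx":0.012,"dy":-0.036,"dz":0,"wx":0,"wy":0,"wz":0.04},{"jaw":155,"dx":0.024,"dy":-0.072,"dz":0,"wx":0,"wy":0,"wz":0.08},{"jaw":155,"dx":0.036,"dy":-0.108,"dz":0,"wx":0,"wy":0,"wz":0.12},{"jaw":155,"dx":0.048,"dy":-0.144,"dz":0,"wx":0,"wy":0,"wz":0.16},{"jaw":155,"dx":0.06,"dy":-0.178,"dz":0,"wx":0,"wy":0,"wz":0.2}]'

```text
t: 33.4
position: [0.5803, 0.0613, 0.1199]
tool_rot: [[0.983, 0.181, 0.002], [0.181, -0.983, -0.001], [0.001, 0.001, -1.0]]
contact_force: [0.2, 0.2, -0.1]
width: 0.0332
```

Call:
play_rows --plan '[{"jaw":155,"dx":0.006,"dy":-0.015,"dz":-0.01,"wx":0,"wy":0,"wz":0},{"jaw":155,"dx":0.009,"dy":-0.02,"dz":-0.02,"wx":0,"wy":0,"wz":0},{"jaw":155,"dx":0.009,"dy":-0.02,"dz":-0.025,"wx":0,"wy":0,"wz":0},{"jaw":155,"dx":0.009,"dy":-0.02,"dz":-0.025,"wx":0,"wy":0,"wz":0},{"jaw":155,"dx":0.009,"dy":-0.02,"dz":-0.025,"wx":0,"wy":0,"wz":0}]'

```text
t: 33.82
position: [0.5875, 0.047, 0.0932]
tool_rot: [[0.983, 0.184, -0.002], [0.184, -0.983, 0.002], [-0.001, -0.002, -1.0]]
contact_force: [-0.5, -0.1, -0.6]
width: 0.0331
```

Call:
play_rows --plan '[{"jaw":155,"dx":0,"dy":0,"dz":0,"wx":0,"wy":0,"wz":0},{"jaw":155,"dx":0,"dy":0,"dz":0,"wx":0,"wy":0,"wz":0},{"jaw":155,"dx":0,"dy":0,"dz":0,"wx":0,"wy":0,"wz":0},{"jaw":155,"dx":0,"dy":0,"dz":0,"wx":0,"wy":0,"wz":0},{"jaw":155,"dx":0,"dy":0,"dz":0,"wx":0,"wy":0,"wz":0}]'

```text
t: 34.23
position: [0.5888, 0.044, 0.094]
tool_rot: [[0.984, 0.18, 0.0], [0.18, -0.984, -0.0], [0.0, 0.0, -1.0]]
contact_force: [0.7, 0.3, 0.2]
width: 0.0331
```

Call:
play_rows --plan '[{"jaw":155,"dx":0,"dy":-0.002,"dz":-0.02,"wx":0,"wy":0,"wz":0},{"jaw":155,"dx":0,"dy":-0.002,"dz":-0.045,"wx":0,"wy":0,"wz":0},{"jaw":155,"dx":0,"dy":-0.002,"dz":-0.064,"wx":0,"wy":0,"wz":0},{"jaw":155,"dx":0,"dy":-0.002,"dz":-0.076,"wx":0,"wy":0,"wz":0},{"jaw":155,"dx":0,"dy":-0.002,"dz":-0.082,"wx":0,"wy":0,"wz":0}]'

```text
t: 34.65
position: [0.5875, 0.0415, 0.01]
tool_rot: [[0.984, 0.18, -0.003], [0.18, -0.984, -0.0], [-0.003, -0.0, -1.0]]
contact_force: [0.1, 1.1, -0.9]
width: 0.0334
```

Call:
play_rows --plan '[{"jaw":155,"dx":0,"dy":0,"dz":0,"wx":0,"wy":0,"wz":0},{"jaw":255,"dx":0,"dy":0,"dz":0,"wx":0,"wy":0,"wz":0},{"jaw":255,"dx":0,"dy":0,"dz":0,"wx":0,"wy":0,"wz":0},{"jaw":255,"dx":0,"dy":0,"dz":0,"wx":0,"wy":0,"wz":0},{"jaw":255,"dx":0,"dy":0,"dz":0,"wx":0,"wy":0,"wz":0}]'

```text
t: 35.07
position: [0.5895, 0.0417, 0.0128]
tool_rot: [[0.984, 0.18, 0.002], [0.18, -0.984, 0.0], [0.002, 0.0, -1.0]]
contact_force: [-0.7, 0.3, 1.7]
width: 0.0184
```

Call:
play_rows --plan '[{"jaw":255,"dx":0,"dy":0,"dz":0,"wx":0,"wy":0,"wz":0},{"jaw":255,"dx":0,"dy":0,"dz":0.02,"wx":0,"wy":0,"wz":0},{"jaw":255,"dx":0,"dy":0,"dz":0.05,"wx":0,"wy":0,"wz":0},{"jaw":255,"dx":0,"dy":0,"dz":0.08,"wx":0,"wy":0,"wz":0},{"jaw":255,"dx":0,"dy":0,"dz":0.1,"wx":0,"wy":0,"wz":0}]'

```text
t: 35.48
position: [0.5898, 0.0419, 0.1146]
tool_rot: [[0.984, 0.18, 0.003], [0.18, -0.984, 0.0], [0.003, 0.0, -1.0]]
contact_force: [0.8, 1.0, 0.2]
width: 0.0184
```

Call:
play_rows --plan '[{"jaw":255,"dx":-0.014,"dy":0.026,"dz":0,"wx":0,"wy":0,"wz":-0.03},{"jaw":255,"dx":-0.03,"dy":0.056,"dz":0,"wx":0,"wy":0,"wz":-0.07},{"jaw":255,"dx":-0.046,"dy":0.086,"dz":0,"wx":0,"wy":0,"wz":-0.1},{"jaw":255,"dx":-0.062,"dy":0.116,"dz":0,"wx":0,"wy":0,"wz":-0.13},{"jaw":255,"dx":-0.078,"dy":0.146,"dz":0,"wx":0,"wy":0,"wz":-0.16}]'

```text
t: 35.9
position: [0.5098, 0.1888, 0.1121]
tool_rot: [[1.0, 0.019, 0.001], [0.019, -1.0, -0.0], [0.001, 0.0, -1.0]]
contact_force: [0.3, 0.3, -1.1]
width: 0.0182
```

Call:
play_rows --plan '[{"jaw":255,"dx":-0.016,"dy":0.03,"dz":0,"wx":0,"wy":0,"wz":-0.03},{"jaw":255,"dx":-0.032,"dy":0.06,"dz":0,"wx":0,"wy":0,"wz":-0.06},{"jaw":255,"dx":-0.047,"dy":0.088,"dz":0,"wx":0,"wy":0,"wz":-0.09},{"jaw":255,"dx":-0.059,"dy":0.109,"dz":0,"wx":0,"wy":0,"wz":-0.12},{"jaw":255,"dx":-0.062,"dy":0.116,"dz":0,"wx":0,"wy":0,"wz":-0.12}]'

```text
t: 36.32
position: [0.4455, 0.3084, 0.1123]
tool_rot: [[0.996, -0.093, -0.001], [-0.093, -0.996, 0.003], [-0.001, -0.003, -1.0]]
contact_force: [-0.3, 0.5, -0.6]
width: 0.0181
```

Call:
play_rows --plan '[{"jaw":255,"dx":0,"dy":0,"dz":0,"wx":0,"wy":0,"wz":0},{"jaw":255,"dx":0,"dy":0,"dz":-0.01,"wx":0,"wy":0,"wz":0},{"jaw":255,"dx":0,"dy":0,"dz":-0.025,"wx":0,"wy":0,"wz":0},{"jaw":255,"dx":0,"dy":0,"dz":-0.045,"wx":0,"wy":0,"wz":0},{"jaw":255,"dx":0,"dy":0,"dz":-0.055,"wx":0,"wy":0,"wz":0}]'

```text
t: 36.73
position: [0.449, 0.3, 0.0542]
tool_rot: [[0.995, -0.103, -0.002], [-0.103, -0.995, -0.004], [-0.002, 0.004, -1.0]]
contact_force: [0.3, 0.2, -1.6]
width: 0.0182
```

Call:
play_rows --plan '[{"jaw":255,"dx":0,"dy":0.003,"dz":-0.01,"wx":0,"wy":0,"wz":0},{"jaw":255,"dx":0,"dy":0.003,"dz":-0.022,"wx":0,"wy":0,"wz":0},{"jaw":255,"dx":0,"dy":0.003,"dz":-0.032,"wx":0,"wy":0,"wz":0},{"jaw":255,"dx":0,"dy":0.003,"dz":-0.039,"wx":0,"wy":0,"wz":0},{"jaw":255,"dx":0,"dy":0.003,"dz":-0.043,"wx":0,"wy":0,"wz":0}]'

```text
t: 37.15
position: [0.4484, 0.3062, 0.0127]
tool_rot: [[0.995, -0.099, -0.001], [-0.099, -0.995, -0.001], [-0.001, 0.001, -1.0]]
contact_force: [-0.7, 0.1, -1.1]
width: 0.0181
```

Call:
play_rows --plan '[{"jaw":255,"dx":0,"dy":0,"dz":0,"wx":0,"wy":0,"wz":0},{"jaw":165,"dx":0,"dy":0,"dz":0,"wx":0,"wy":0,"wz":0},{"jaw":165,"dx":0,"dy":0,"dz":0,"wx":0,"wy":0,"wz":0},{"jaw":165,"dx":0,"dy":0,"dz":0,"wx":0,"wy":0,"wz":0},{"jaw":165,"dx":0,"dy":0,"dz":0.005,"wx":0,"wy":0,"wz":0}]'

```text
t: 37.57
position: [0.4484, 0.3064, 0.0188]
tool_rot: [[0.995, -0.099, -0.001], [-0.099, -0.995, -0.001], [-0.0, 0.001, -1.0]]
contact_force: [-0.4, -0.2, -0.1]
width: 0.0301
```

Call:
play_rows --plan '[{"jaw":165,"dx":0,"dy":0,"dz":0.02,"wx":0,"wy":0,"wz":0},{"jaw":165,"dx":0,"dy":0,"dz":0.055,"wx":0,"wy":0,"wz":0},{"jaw":165,"dx":0,"dy":0,"dz":0.095,"wx":0,"wy":0,"wz":0},{"jaw":165,"dx":0,"dy":0,"dz":0.135,"wx":0,"wy":0,"wz":0},{"jaw":165,"dx":0,"dy":0,"dz":0.175,"wx":0,"wy":0,"wz":0}]'

```text
t: 37.98
position: [0.4483, 0.3066, 0.1964]
tool_rot: [[0.995, -0.099, 0.001], [-0.099, -0.995, 0.0], [0.001, -0.0, -1.0]]
contact_force: [0.7, 0.3, 0.2]
width: 0.0303
```

Call:
play_rows --plan '[{"jaw":255,"dx":0.01,"dy":-0.01,"dz":0.03,"wx":0,"wy":0,"wz":0.03},{"jaw":255,"dx":0.03,"dy":-0.03,"dz":0.055,"wx":0,"wy":0,"wz":0.06},{"jaw":255,"dx":0.055,"dy":-0.06,"dz":0.055,"wx":0,"wy":0,"wz":0.09},{"jaw":255,"dx":0.08,"dy":-0.09,"dz":0.055,"wx":0,"wy":0,"wz":0.12},{"jaw":255,"dx":0.105,"dy":-0.12,"dz":0.055,"wx":0,"wy":0,"wz":0.15}]'

```text
t: 38.4
position: [0.5547, 0.1856, 0.2507]
tool_rot: [[0.999, 0.053, 0.003], [0.053, -0.999, 0.0], [0.003, -0.0, -1.0]]
contact_force: [-0.2, 0.9, -0.6]
width: 0.0002
```

Call:
play_rows --plan '[{"jaw":255,"dx":0.026,"dy":-0.03,"dz":0,"wx":0,"wy":0,"wz":0.03},{"jaw":255,"dx":0.052,"dy":-0.06,"dz":0,"wx":0,"wy":0,"wz":0.06},{"jaw":255,"dx":0.078,"dy":-0.09,"dz":0,"wx":0,"wy":0,"wz":0.09},{"jaw":255,"dx":0.104,"dy":-0.12,"dz":0,"wx":0,"wy":0,"wz":0.12},{"jaw":255,"dx":0.13,"dy":-0.15,"dz":0,"wx":0,"wy":0,"wz":0.13}]'

```text
t: 38.82
position: [0.6846, 0.035, 0.2497]
tool_rot: [[0.983, 0.181, 0.001], [0.181, -0.983, -0.0], [0.001, 0.0, -1.0]]
contact_force: [0.8, 0.3, -0.6]
width: 0.0002
```

Call:
play_rows --plan '[{"jaw":255,"dx":0.022,"dy":-0.02,"dz":0,"wx":0,"wy":0,"wz":0},{"jaw":255,"dx":0.042,"dy":-0.041,"dz":0,"wx":0,"wy":0,"wz":0},{"jaw":255,"dx":0.042,"dy":-0.041,"dz":0,"wx":0,"wy":0,"wz":0},{"jaw":255,"dx":0.042,"dy":-0.041,"dz":0,"wx":0,"wy":0,"wz":0},{"jaw":255,"dx":0.042,"dy":-0.041,"dz":0,"wx":0,"wy":0,"wz":0}]'

```text
t: 39.23
position: [0.7252, -0.0032, 0.249]
tool_rot: [[0.984, 0.181, -0.0], [0.181, -0.984, 0.001], [-0.0, -0.001, -1.0]]
contact_force: [-0.2, 0.2, 0.3]
width: -0.0
```

```bash
python3 - <<'E'
from items import *
s=arm.read_state(); print(s['position'],s['tool_rot'][:,1],s['width'],s['joints'])
im,d,p=grab('scene'); save(im,'s9.png',(140,110,440,320),2.6)
im2,d2,p2=grab('top')
X=cloud(d,p); e=np.array([.985,.174,0]); f=np.array([-.174,.985,0]); H=np.array([.657,-.0195,0])
L=np.stack([(X-H)@e,(X-H)@f,X[...,2]],-1); m=(L[...,2]>.065)&(np.abs(L[...,0])<.06)&(np.abs(L[...,1])<.15)&(L[...,2]<.18)
P=L[m]; print(len(P),np.polyfit(P[:,2],P[:,0],1),P.min(0),P.max(0))
for o in items(im2,p2,(360,150,460,240)): print(o)
E
```

```text
[ 0.7252 -0.0032  0.249 ] [ 0.1807 -0.9835 -0.0012] -1.0705820533472138e-05 [ 0.1164  0.5365 -0.2696  1.2958  0.1395  1.3278 -1.5397]
1355 [ 0.2149 -0.0005] [ 0.0119 -0.1499  0.065 ] [0.0373 0.1499 0.1672]
('pack', array([ 0.5145, -0.2885]), array([0.0164, 0.0373]), 84.31361389160156, np.int32(94), array([391.2872, 181.766 ]))
('pack', array([ 0.5108, -0.3591]), array([0.0188, 0.0375]), 83.60152435302734, np.int32(109), array([420.2752, 182.1376]))
('pack', array([ 0.4521, -0.2842]), array([0.0182, 0.0339]), 89.39297485351562, np.int32(86), array([391.5   , 207.4186]))
```

View pics/s9.png

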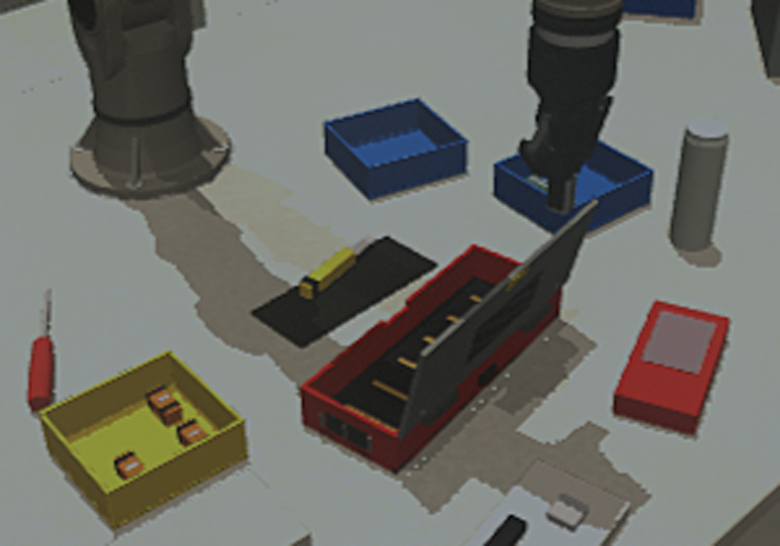

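All three packs are in the yellow bin, the bay is empty, and the blue bin shows green at crop (540,183). The cover leans back about 12° past vertical. Going down behind it and pushing it shut along the arc.

Call:
play_rows --plan '[{"jaw":255,"dx":0,"dy":0,"dz":-0.02,"wx":0,"wy":0,"wz":0},{"jaw":255,"dx":0,"dy":0,"dz":-0.05,"wx":0,"wy":0,"wz":0},{"jaw":255,"dx":0,"dy":0,"dz":-0.08,"wx":0,"wy":0,"wz":0},{"jaw":255,"dx":0,"dy":0,"dz":-0.105,"wx":0,"wy":0,"wz":0},{"jaw":255,"dx":0,"dy":0,"dz":-0.114,"wx":0,"wy":0,"wz":0}]'

```text
t: 39.75
position: [0.7223, -0.0029, 0.1307]
tool_rot: [[0.983, 0.182, -0.007], [0.182, -0.983, 0.0], [-0.007, -0.001, -1.0]]
contact_force: [-0.6, -0.4, -0.1]
width: 0.0001
```

Call:
play_rows --plan '[{"jaw":255,"dx":-0.01,"dy":-0.002,"dz":0,"wx":0,"wy":0,"wz":0},{"jaw":255,"dx":-0.02,"dy":-0.0035,"dz":0,"wx":0,"wy":0,"wz":0},{"jaw":255,"dx":-0.03,"dy":-0.0055,"dz":0,"wx":0,"wy":0,"wz":0},{"jaw":255,"dx":-0.041,"dy":-0.007,"dz":0,"wx":0,"wy":0,"wz":0},{"jaw":255,"dx":-0.052,"dy":-0.009,"dz":0,"wx":0,"wy":0,"wz":0}]'

```text
t: 40.17
position: [0.6747, -0.0118, 0.1371]
tool_rot: [[0.983, 0.182, 0.005], [0.182, -0.983, 0.001], [0.005, 0.0, -1.0]]
contact_force: [0.5, 0.7, 0.9]
width: -0.0
```

Call:
play_rows --plan '[{"jaw":255,"dx":-0.0145,"dy":-0.0025,"dz":0,"wx":0,"wy":0,"wz":0},{"jaw":255,"dx":-0.0305,"dy":-0.0055,"dz":-0.004,"wx":0,"wy":0,"wz":0},{"jaw":255,"dx":-0.0425,"dy":-0.0075,"dz":-0.008,"wx":0,"wy":0,"wz":0},{"jaw":255,"dx":-0.053,"dy":-0.0095,"dz":-0.015,"wx":0,"wy":0,"wz":0},{"jaw":255,"dx":-0.063,"dy":-0.011,"dz":-0.023,"wx":0,"wy":0,"wz":0}]'

```text
t: 40.58
position: [0.6117, -0.0232, 0.1143]
tool_rot: [[0.983, 0.181, 0.005], [0.181, -0.983, 0.0], [0.005, 0.001, -1.0]]
contact_force: [0.3, 0.6, 1.7]
width: -0.0002
```

Call:
play_rows --plan '[{"jaw":255,"dx":-0.009,"dy":-0.0015,"dz":-0.009,"wx":0,"wy":0,"wz":0},{"jaw":255,"dx":-0.016,"dy":-0.003,"dz":-0.02,"wx":0,"wy":0,"wz":0},{"jaw":255,"dx":-0.021,"dy":-0.0035,"dz":-0.031,"wx":0,"wy":0,"wz":0},{"jaw":255,"dx":-0.025,"dy":-0.0045,"dz":-0.043,"wx":0,"wy":0,"wz":0},{"jaw":255,"dx":-0.027,"dy":-0.0045,"dz":-0.05,"wx":0,"wy":0,"wz":0}]'

```text
t: 41.0
position: [0.5837, -0.0282, 0.0625]
tool_rot: [[0.983, 0.181, 0.002], [0.181, -0.983, -0.0], [0.002, 0.001, -1.0]]
contact_force: [0.5, -0.8, 1.7]
width: -0.0
```

```bash
python3 - <<'E'
from h import *
s=arm.read_state(); print(s['position'],s['contact_force'])
im,d,p=grab('scene'); X=cloud(d,p); e=np.array([.985,.174,0]); f=np.array([-.174,.985,0]); H=np.array([.657,-.0195,0])
L=np.stack([(X-H)@e,(X-H)@f,X[...,2]],-1); hsv=cv2.cvtColor(im,cv2.COLOR_RGB2HSV)
m=(L[...,2]>.04)&(L[...,2]<.18)&(L[...,0]>-.14)&(L[...,0]<.01)&(np.abs(L[...,1])>.07)&(np.abs(L[...,1])<.15)&(hsv[...,1]<60)
P=L[m]; print(len(P),np.polyfit(P[:,0],P[:,2],1),P.min(0),P.max(0))
E
```

```text
[ 0.5837 -0.0282  0.0625] [ 0.54   -0.8039  1.6667]
1730 [-0.0915  0.0527] [-0.1179 -0.15    0.0404] [0.01   0.1499 0.0655]
```

Closing well, with about 0.09 rad left. Pressing down slowly.

Call:
play_rows --plan '[{"jaw":255,"dx":-0.005,"dy":-0.001,"dz":-0.002,"wx":0,"wy":0,"wz":0},{"jaw":255,"dx":-0.01,"dy":-0.002,"dz":-0.004,"wx":0,"wy":0,"wz":0},{"jaw":255,"dx":-0.01,"dy":-0.002,"dz":-0.006,"wx":0,"wy":0,"wz":0},{"jaw":255,"dx":-0.01,"dy":-0.002,"dz":-0.007,"wx":0,"wy":0,"wz":0},{"jaw":255,"dx":-0.01,"dy":-0.002,"dz":-0.008,"wx":0,"wy":0,"wz":0}]'

```text
t: 41.47
position: [0.5732, -0.0309, 0.0558]
tool_rot: [[0.984, 0.18, -0.002], [0.18, -0.984, -0.001], [-0.002, 0.001, -1.0]]
contact_force: [-7.8, 0.3, 20.6]
width: 0.0001
```

Call:
play_rows --plan '[{"jaw":255,"dx":0,"dy":0,"dz":-0.001,"wx":0,"wy":0,"wz":0},{"jaw":255,"dx":0,"dy":0,"dz":-0.001,"wx":0,"wy":0,"wz":0},{"jaw":255,"dx":0,"dy":0,"dz":-0.001,"wx":0,"wy":0,"wz":0},{"jaw":255,"dx":0,"dy":0,"dz":-0.001,"wx":0,"wy":0,"wz":0},{"jaw":255,"dx":0,"dy":0,"dz":-0.001,"wx":0,"wy":0,"wz":0}]'

```text
t: 41.88
position: [0.5733, -0.0309, 0.0559]
tool_rot: [[0.984, 0.18, -0.001], [0.18, -0.984, -0.001], [-0.001, 0.001, -1.0]]
contact_force: [-7.2, 0.3, 20.6]
width: 0.0001
```

The cover is down hard: tip at 0.056 m, 20 N. Retreating to check everything.

Call:
play_rows --plan '[{"jaw":255,"dx":0,"dy":0,"dz":0.02,"wx":0,"wy":0,"wz":0},{"jaw":255,"dx":0,"dy":0,"dz":0.055,"wx":0,"wy":0,"wz":0},{"jaw":255,"dx":0,"dy":0,"dz":0.095,"wx":0,"wy":0,"wz":0},{"jaw":255,"dx":0,"dy":0,"dz":0.135,"wx":0,"wy":0,"wz":0},{"jaw":255,"dx":0,"dy":0,"dz":0.175,"wx":0,"wy":0,"wz":0}]'

```text
t: 42.3
position: [0.5732, -0.0308, 0.2298]
tool_rot: [[0.984, 0.18, -0.0], [0.18, -0.984, -0.0], [-0.0, 0.0, -1.0]]
contact_force: [0.5, 0.2, 0.4]
width: 0.0002
```

Call:
play_rows --plan '[{"jaw":255,"dx":-0.01,"dy":-0.036,"dz":0,"wx":0,"wy":0,"wz":0},{"jaw":255,"dx":-0.02,"dy":-0.072,"dz":0,"wx":0,"wy":0,"wz":0},{"jaw":255,"dx":-0.03,"dy":-0.108,"dz":0,"wx":0,"wy":0,"wz":0},{"jaw":255,"dx":-0.04,"dy":-0.144,"dz":0,"wx":0,"wy":0,"wz":0},{"jaw":255,"dx":-0.05,"dy":-0.18,"dz":0,"wx":0,"wy":0,"wz":0}]'

```text
t: 42.72
position: [0.5229, -0.2124, 0.2282]
tool_rot: [[0.984, 0.18, 0.0], [0.18, -0.984, -0.001], [0.0, 0.001, -1.0]]
contact_force: [0.9, -0.3, 0.3]
width: 0.0001
```

Call:
play_rows --plan '[{"jaw":255,"dx":-0.01,"dy":-0.036,"dz":0,"wx":0,"wy":0,"wz":0},{"jaw":255,"dx":-0.02,"dy":-0.072,"dz":0,"wx":0,"wy":0,"wz":0},{"jaw":255,"dx":-0.03,"dy":-0.108,"dz":0,"wx":0,"wy":0,"wz":0},{"jaw":255,"dx":-0.04,"dy":-0.13,"dz":0,"wx":0,"wy":0,"wz":0},{"jaw":255,"dx":-0.04,"dy":-0.14,"dz":0,"wx":0,"wy":0,"wz":0}]'

```text
t: 43.13
position: [0.48, -0.3562, 0.2278]
tool_rot: [[0.985, 0.172, -0.002], [0.172, -0.985, -0.003], [-0.003, 0.002, -1.0]]
contact_force: [-1.0, -0.6, 0.1]
width: 0.0001
```

```bash
python3 - <<'E'
from items import *
im,d,p=grab('top'); X=cloud(d,p); hsv=cv2.cvtColor(im,cv2.COLOR_RGB2HSV)
M=((hsv[...,0]>20)&(hsv[...,0]<35)&(hsv[...,1]>130)).astype(np.uint8); M[:205]=0; M[260:]=0; M[:,:225]=0;M[:,330:]=0
W=np.array([onplane(p,u,v,.02)[:2] for v,u in np.argwhere(M)],np.float32); r=cv2.minAreaRect(W); print('pry',r, np.nanmedian(X[M>0][:,2]))
c=np.array(r[0])-np.array([.4241,-.009]); a=np.deg2rad(1.6); print('in mat', c@np.array([np.cos(a),np.sin(a)]), c@np.array([-np.sin(a),np.cos(a)]))
e=np.array([.985,.174,0]); f=np.array([-.174,.985,0]); C=np.array([.598,-.03,0]); L=np.stack([(X-C)@e,(X-C)@f,X[...,2]],-1)
m=(np.abs(L[...,0])<.05)&(np.abs(L[...,1])<.14); print('cover z fit',np.polyfit(L[m][:,0],L[m][:,2],1))
b=(80,165,172,250); hs=hsv.astype(int); g=((hs[...,0]>60)&(hs[...,0]<98)&(hs[...,1]>30)).astype(np.uint8); g[:165]=0;g[250:]=0;g[:,:80]=0;g[:,172:]=0
n,l,st,c=cv2.connectedComponentsWithStats(g)
for i in range(1,n):
    if st[i,4]>20: print('green',c[i],st[i],onplane(p,*c[i],.024))
im2,_,_=grab('scene')
A=cv2.resize(im[95:265,85:465],None,fx=2.1,fy=2.1,interpolation=cv2.INTER_CUBIC); save(A,'t5.png')
z=np.load('pics/top0.npz'); df=np.abs(z['im'].astype(int)-im).sum(-1)
for nm,(x0,y0,x1,y1) in dict(spray=(90,110,140,165),carton=(385,90,460,150),driver=(390,235,445,290)).items(): print(nm,(df[y0:y1,x0:x1]>90).mean())
E
```

```text
pry ((0.3978458344936371, -0.01744138076901436), (0.024151382967829704, 0.0906297117471695), 11.212655067443848) 0.02224957129300814
in mat -0.026479626586264415 -0.007705030277356429
cover z fit [-0.0015  0.0554]
green [147.75   199.4924] [143 192  10  16 132] [0.5021 0.2928 0.024 ]
green [143.0071 223.8865] [138 216  11  17 141] [0.4437 0.3037 0.024 ]
spray 0.0
carton 0.060222222222222226
driver 0.3847933884297521
```

View pics/t5.png

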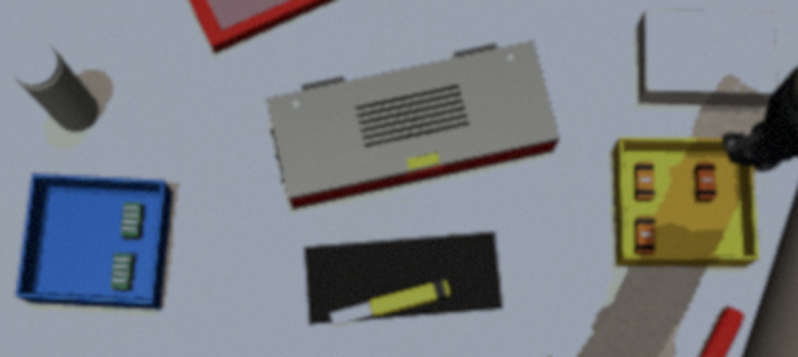

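Everything checks out: three packs in yellow, two modules in the left blue bin, the cover flat, and the pry handle centre at (-26, -8) mm in the mat frame (limits ±45, ±110). Handing in.

```bash
python3 -c "
from rig import arm
print(arm.read_state()['qd'].round(4)); print(arm.job_done())"
```

```text
[-0.0395 -0.0134 -0.0596  0.0196 -0.0267  0.0058 -0.0142]
the job is handed in; nothing more can be done
None
```

I levered the cover open with the pry blade and put the tool back on the mat. The three packs went into the yellow bin and the two modules into the left-hand blue bin. I then pushed the cover shut and handed the job in at about 43 s of the 208 s allowed. No verdict came back.

**Last checks, from the camera:**
- **Items:** all three packs and both modules are in the right bins, and the bay is empty.
- **Cover:** flat, with a fitted slope of about 0.0015 rad against the 0.06 limit.
- **Pry tool:** lying on the mat, handle centre about (-26, -8) mm from the mat's centre, inside the ±45 and ±110 mm limits. It was found about 3 cm from where I released it, still on the mat, so I left it.
- **Bystanders:** the spray can's image area is unchanged. The carton differed in 6% of pixels, part of its area shaded in the last picture. The screwdriver differed in 38%; the arm and its shadow overlapped it there, so I could not confirm it by comparison. I never reached down near it.

**Rough spots:**
- The first grip on the pry tool was too high, so I opened and regripped it.
- The first pack touched down in the bin with a 65 N peak at the wrist (limit 120 N). I set the others down more slowly.
- The two cameras disagreed by 4–8 mm on the device's position. I relied mainly on the top view after checking against the fingers.
- The arm still had a small residual motion (up to 0.06 rad/s) when I handed in, clear of everything.

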